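# Refit the dispenser's taper plug

## Robot

A 6-joint arm with a two-finger parallel gripper is mounted at the origin on the work surface. World frame = base frame: x ahead of the robot, y to its left, z up, the work surface at z = 0. Lengths are in mm, angles in rad, forces in N, time in s.
With the tool pointing down it reaches from about 350 to 850 mm from the base axis. Payload 8.1 kg.
Tool frame: the origin (TCP) lies midway between the tips of the shut fingers; the grasp point (between the pads) lies 19 mm behind it; z points along the fingers, y is the direction in which the jaws open and shut (so a half turn about z gives the same grasp; the last joint's range is limited). The gripper opens to 85 mm and grips with 20 to 120 N. Pads are 22 mm wide; open, the fingers measure 114 mm over their backs; the gripper's body (76 mm by 85 mm) begins 54 mm behind the grasp point. The pads swing forward as they close: fully open they stand 13 mm farther back than shut.
Start: joints at [1.056, 0.13, 1.488, -0, 1.523, -0.085], TCP at [249.993, 545.443, 208.592] pointing down, gripper open.
Joint ranges: [-2.96, 2.96], [-0.89, 2.26], [0.02, 2.5], [-1.34, 4.48], [0, 2.73], [-2.66, 2.66]. Speed limits (rad/s): [2.39, 2.39, 2.79, 3.14, 3.14, 3.14].

## Interface

Orientations are given as a unit quaternion [x, y, z, w].
In Python, from rig import r gives the robot as it stands. The module is installed in compiled form; this text tells all that it offers.
- The arm moves only by the tool send_rows, never from a script. Its argument "motion" is a list of rows, each a list of 2 entries, a list of its own where there are three numbers: the shift along the tool's x, y, z in m, then the turn about the tool's z in rad. A call has 1 to 20 rows; each row shifts and turns the commanded pose from where the row before left it, along the tool's axes as they then stand; what a row does not reach is not made up. A row lasts 1/10 s, in which the tool goes at most 50 mm and 8.59 degrees, less where a joint would pass 70% of its speed; a pose out of reach is approached as far as the arm can. A call is refused whole if a number of a shift passes 0.05 or a number of a turn 0.15, either way. A call with a gripper value outside its range is refused whole. "jaw" is the opening, from 0 (shut) to 1 (fully open), set as the call begins (left out, the last holds). The fingers move at their own pace and stop on an object; "force" is the grip in N (left out, the last holds). Time passes only in rows, so rows that do not move let the fingers close. It gives the time, the measured TCP pose, the force and the opening at its end, in the units of the state.
- r.observe(): the state, without advancing time (a new reading comes with each control period).
- r.camera(name): name is "scene" or "top"; returns a dict with "pixels" (384x512x3 uint8, blue, green, red), "K" (3x3 intrinsics, pixels), "R" (3x3) and "t" (3): a world point X has camera coordinates R X + t. Camera axes: x right, y down, z forward; pixel columns grow to the right and rows downward; lengths in mm; the calibration is good to about 2 mm. A picture is of the moment at which its call begins. There is no depth.
- r.close_job(): hands the job in, once; it reports no verdict.
The state is a dict: "t": time; "q": joint angles; "qvel": joint speeds; "tau": joint torques, N m; "tcp_pos": TCP position; "tool_rot": TCP orientation; "ft_force": force on the tool from outside, world axes, zero at the start; "ft_torque": the same for the moment, N m; "width": finger opening in mm.
Only numpy, scipy, OpenCV 4.12 (cv2) and the standard library are available. Lean on these libraries where they do the work, as an engineer would, in place of code of your own. Each camera call takes 0.05 s, during which the arm holds its last target.

## Task

Take the clean tap plug with the bar handle out of the drying rack, stand it upright on the rubber mat and let go to change your grip from the ends of its handle to its flat sides. Then lower it, without dropping it, into the dispenser's taper seat so that it is fully home with its handle in line between the two guard cheeks, then check that it is not stuck by turning the handle about 20 degrees to one side and back in line, keeping it home all the while. Leave it there, home and in line, and do not disturb the other plug, the bottles, the cups and the cap.

Things in the scene. Friction and masses are not known exactly. Their poses are not given: they have to be found in the camera images.
- plug_center (a point): The steel tap plug to be fitted, 58 mm high, 0.2 to 0.33 kg, standing on its small end; on top a flat-sided bar handle 58 mm long, 32 wide, 24 high (34 to 58 mm above the foot). Point on its axis 29 mm above the foot, 17 mm below mid-handle; x along the handle, y across, z up. In the rack only the handle's two ends are free.
- plug: The same plug; origin at the middle of its foot, axes as for plug_center. Below the handle: a tapered cone, 26 mm across at the foot and 42 mm at 24 mm height, then a neck 26 mm across from 24 to 34 mm.
- seat_home (a point): In the dispenser's taper seat: where plug_center lies when the plug is fully home, on the seat's axis, 73 mm above the table. z up; x in line through the two cheeks, from spout to reservoir. The seat is an upward-opening steel cup matching the plug's cone; rim 64 mm above the table, 52 mm across outside, 39 inside. Home, the handle is 78 to 102 mm above the table, either way round, resting on the taper.
- dispenser: Fixed; origin on the table under the seat's axis, axes as seat_home. Two aluminium cheeks (6 mm thick, 30 wide, tops at 105 mm) have inner faces at x = -37 and 37 mm, 8 mm from a handle in line: no room for fingers at its ends, its flat sides are open. The handle turns on friction alone, no spring, 25 degrees each way. Reservoir (98 mm high) from x = 75 mm, spout (below 35 mm) to x = -95.
- mat_top (a point): Middle of the top face of the square black rubber mat, 130 by 130 by 3 mm, fixed on the table, edges along x and y; z up. Free space to stand the plug on.
- rack: White drying rack, fixed; origin at the middle of its underside. Floor 110 (x) by 117 (y) by 6 mm; three upright fins along x (50 long, 5 thick, tops at 70 mm) at y = -51, 0, 51 mm form two bays. A plug stands in each, the bar handle along the fins to about 6 degrees, 6 mm lower than them and about 7 mm from them: no room for fingers at its flat sides.
- knob_plug_center (a point): The other plug, for another tap, in the rack's other bay: steel, 54 mm high, slimmer cone, round knob 28 mm across on top. Point on its axis 27 mm above its foot. To be left alone.
- pink_a: Pink plastic bottle, 50 mm across, 105 mm high, beyond the mat. Origin at the middle of its underside. A bystander, to be left alone.
- pink_b: Pink plastic bottle, 50 mm across, 105 mm high, to the left. Origin at the middle of its underside. A bystander, to be left alone.
- pink_c: Pink plastic bottle, 50 mm across, 105 mm high, to the right. Origin at the middle of its underside. A bystander, to be left alone.
- stock_bottle: White stock bottle, 76 mm across, 170 mm high. Origin at the middle of its underside. A bystander, to be left alone.
- beaker: Clear beaker, 66 mm across, 75 mm high. Origin at the middle of its underside. A bystander, to be left alone.
- screw_cap: White screw cap, 38 mm across, 16 mm high. Origin at the middle of its underside. A bystander, to be left alone.
- paper_cup: Paper cup, 68 mm across, 80 mm high. Origin at the middle of its underside. A bystander, to be left alone.
Mind the look-alikes: they are no part of the job. Several things look just like the part that bears mat_top: the one meant starts farthest to the robot's left.

How it is judged:
By the outcome, as a careful person would: the job done as asked, in the order asked, and still so for the second after the job is handed in, with the robot touching nothing.
It also fails if it takes over 67 s, if anything falls off the work surface, if the arm or the gripper's body presses on something with over 40 N, if the wrist force passes 120 N, or if a joint passes its speed limit or range.

## Working session

There is one attempt and no reset: what is moved stays moved. The work goes in short steps, Python scripts to look and compute and a tool call to move; the robot and the scene stay as the last step left them, time stands still between calls to the robot, and variables do not carry over. Pictures are saved under pics/ and viewed, and the job is handed in when it is done.

Besides the shell and the picture viewer there is one more tool, called after "Request:" by a JSON object that holds its "name" and its "arguments", one argument or row to a line. send_rows: Moves the arm, as the interface text tells. Its arguments: {"type":"object","properties":{"motion":{"type":"array","items":{"type":"array"}},"jaw":{"type":"number"},"force":{"type":"number"}},"required":["motion"]}

```bash
mkdir -p pics; ls; python3 - <<'E'
from rig import r
import cv2,numpy as np
o=r.observe()
for k,v in o.items(): print(k,np.round(v,3))
for n in("scene","top"):
    c=r.camera(n); cv2.imwrite(f"pics/{n}0.png",cv2.resize(c["pixels"],(800,600),interpolation=cv2.INTER_CUBIC)); 
    np.savez(f"{n}0.npz",**c)
    print(n,c["K"],c["R"],c["t"], -np.array(c["R"]).T@c["t"])
E
```

```text
pics
t 0.0
q [ 1.056  0.131  1.489  0.     1.523 -0.085]
qvel [-0.002  0.001  0.001  0.    -0.001  0.001]
tau [-3.0000e-03 -5.6940e+01 -5.0055e+01 -0.0000e+00  1.5000e-02  0.0000e+00]
tcp_pos [249.697 544.93  207.554]
tool_rot [ 0.213  0.977 -0.001 -0.   ]
ft_force [ 0.299  0.057 -0.205]
ft_torque [-0.012 -0.048  0.019]
width 85.697
scene [[370.33520864   0.         254.30325755]
 [  0.         370.33520864 191.31584508]
 [  0.           0.           1.        ]] [[ 0.29832516  0.95446164 -0.00225549]
 [ 0.73738892 -0.23197634 -0.63438519]
 [-0.60601954  0.18758989 -0.77301381]] [-160.19485282 -303.48748421 1644.41555515] [1268.12642525 -225.97780103 1078.26664837]
top [[361.80061323   0.         260.6987872 ]
 [  0.         361.80061323 193.78724457]
 [  0.           0.           1.        ]] [[ 0.01869054 -0.99982061  0.0030676 ]
 [-0.99693302 -0.01886958 -0.0759506 ]
 [ 0.07599486 -0.00163864 -0.99710686]] [ -13.16381303  497.39959691 1229.41558187] [ 402.6908605    -1.76116262 1263.6768919 ]
```

View pics/scene0.png

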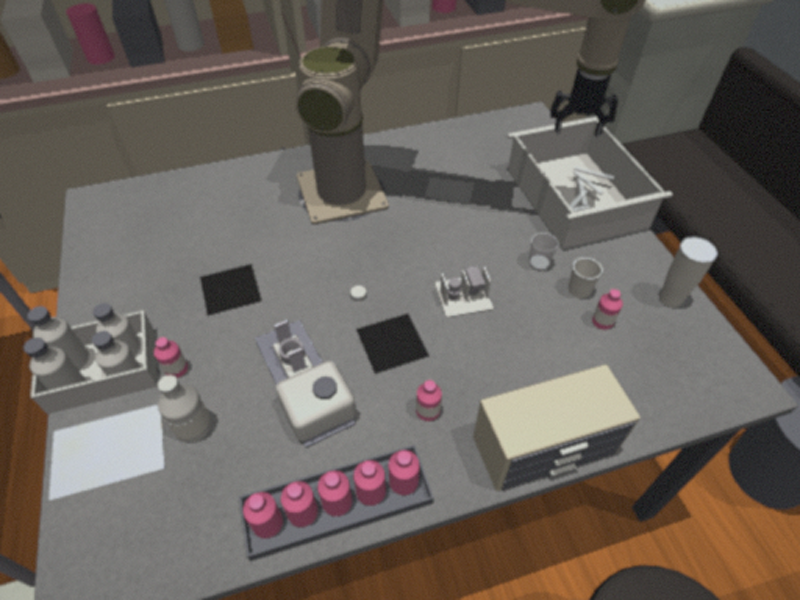

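View pics/top0.png

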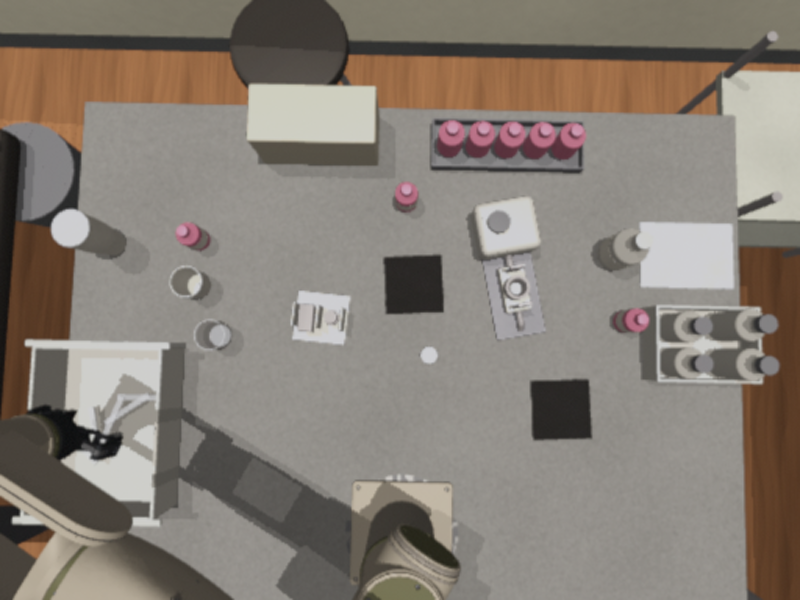

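The pictures show the rack at top (321,317), two black mats at top (413,284) and (561,409), and the dispenser seat at top (515,290). The robot's left is image left in the top view, so the mat at (413,284) is the one meant. Next I'll take close crops.

```bash
python3 - <<'E'
import cv2,numpy as np
t=np.load("top0.npz")["pixels"]; s=np.load("scene0.npz")["pixels"]
def crop(im,x0,y0,w,h): return cv2.resize(im[y0:y0+h,x0:x0+w],(400,300),interpolation=cv2.INTER_CUBIC)
a=crop(t,182,182,48,36); b=crop(t,300,155,60,45)
c=crop(s,270,165,56,42); d=crop(s,155,200,72,54)
cv2.imwrite("pics/crops0.png",np.vstack([np.hstack([a,b]),np.hstack([c,d])]))
E
```

```text
(no output)
```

View pics/crops0.png

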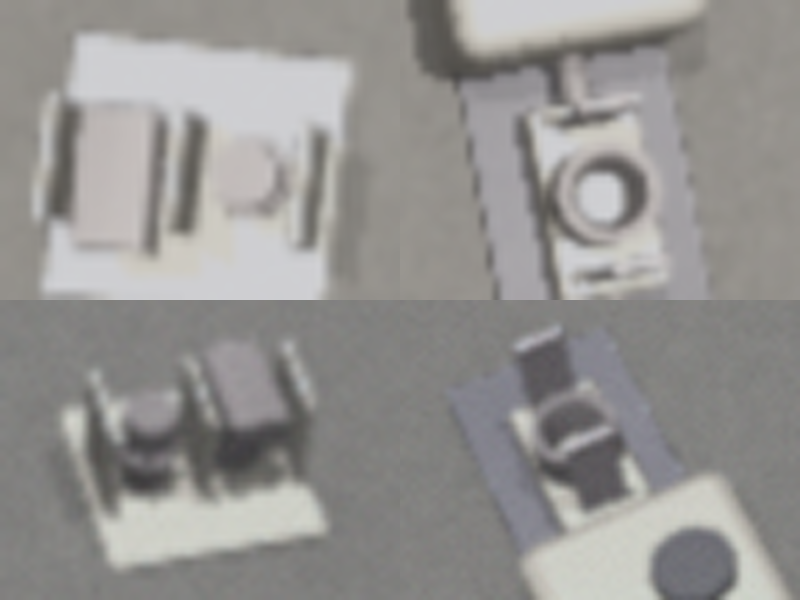

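```bash
cat > h.py <<'E'
import numpy as np,cv2
def load(n): return dict(np.load(n+".npz"))
def ray(c,u,v,z):
    d=c["R"].T@np.linalg.inv(c["K"])@np.array([u,v,1.]); o=-c["R"].T@c["t"]
    return o+d*(z-o[2])/d[2]
def proj(c,X):
    p=c["K"]@(c["R"]@np.array(X,float)+c["t"]); return p[:2]/p[2]
E
python3 - <<'E'
from h import *
t=load("top0"); g=t["pixels"]
print(g[191:218,184:224].sum(2)//3)
print("sat");print((g[191:218:2,184:204].max(2).astype(int)-g[191:218:2,184:204].min(2)))
E
```

```text
[[142 140 140 ... 207 206 201]
 [142 139 139 ... 207 206 192]
 [142 140 141 ... 207 205 180]
 ...
 [144 143 150 ... 164 141 137]
 [143 142 151 ... 165 147 141]
 [143 142 145 ... 157 147 143]]
sat
[[ 8  8  9  8  8  7  3  3  4  3  3  3  3  4  3  3  3  4  3  3]
 [ 8  9  8  8  3  4  2  3  3  3  3  3  4  3  4  4  4  4  3  4]
 [ 9  9  9  9 10  9  7  7  6  6  6  6  5  5  5  4  3  2  2  2]
 [ 8  8  7  3  6  8  8  8  8  8  9  8  8  8  8  7  6  4  3  2]
 [ 9  9  6  1  2  7  7  6  6  7  8  7  8  8  8  7  7  9 12 10]
 [ 9  8  9  5  6  7  7  7  8  8  8  7  8  9  8  8  7  6  4  6]
 [ 9  9 11 12 10  8  7  8  8  8  8  8  8  8  7  8  7  5  0  2]
 [ 8  6  2  4  8  7  8  7  8  7  8  7  7  7  8  8  7  8  4  5]
 [ 9  7  0  1  5  6  8  8  7  8  8  8  7  8  6  7  7 11 11 10]
 [ 9  9  8  5  2  2  4  7  8  7  8  9  8  8  7  7  7 10 11 10]
 [ 9  9  8  6  3  3  2  3  5  6  5  6  9  8  7  7  9 12 11 12]
 [ 8  9  9  6  2  4  4  3  4  3  3  2  7 11 12 12 12 12 12 11]
 [ 8  8  6  1  4  3  4  3  3  3  3  3  3  1  1  1  1  1  1  1]
 [ 8  9  7  2  1  0  1  1  2  2  2  0  2  4  3  3  3  2  3  3]]
```

```bash
python3 - <<'E'
from h import *
np.set_printoptions(linewidth=250,threshold=100000)
t=load("top0"); g=t["pixels"].mean(2).astype(int)
print("cols",np.arange(184,226))
for v in range(190,219): print(v,g[v,184:226])
E
```

```text
cols [184 185 186 187 188 189 190 191 192 193 194 195 196 197 198 199 200 201 202 203 204 205 206 207 208 209 210 211 212 213 214 215 216 217 218 219 220 221 222 223 224 225]
190 [142 140 141 140 140 144 170 199 206 207 207 207 207 207 206 207 207 207 207 207 207 207 207 207 207 207 207 207 207 206 206 206 206 206 206 206 206 205 202 198 167 148]
191 [142 140 140 139 139 144 177 201 206 207 207 207 207 207 207 207 207 207 207 207 207 207 207 207 207 207 207 207 207 207 207 207 207 207 207 207 207 207 206 201 168 148]
192 [142 139 139 141 145 148 188 204 207 207 207 207 207 207 207 207 207 207 207 207 207 207 207 207 207 207 207 207 207 207 207 207 206 207 207 207 207 207 206 192 161 146]
193 [142 140 141 153 175 150 178 199 204 205 204 204 204 205 205 205 205 206 207 206 206 207 207 207 207 207 207 207 207 207 207 207 207 206 207 207 207 207 205 180 153 144]
194 [143 143 146 168 174 134 135 159 182 184 180 177 181 182 191 190 188 200 205 202 203 204 206 207 207 207 207 207 207 207 207 207 207 207 207 207 207 207 204 168 145 143]
195 [143 143 149 175 163 119 100 128 171 179 180 179 18
[... 3420 characters left out ...]
142]
215 [144 143 150 190 204 207 207 207 207 207 207 207 207 205 204 204 205 205 205 205 205 205 206 207 207 207 207 207 207 207 207 207 207 207 207 207 202 164 141 137 133 142]
216 [143 142 151 192 203 204 203 204 204 205 206 206 207 207 207 207 207 207 207 207 207 207 207 207 207 207 207 207 207 207 207 207 207 207 207 207 199 165 147 141 139 143]
217 [143 142 145 165 166 164 165 167 175 185 191 200 203 203 204 204 204 204 205 205 207 207 207 207 207 207 207 207 207 207 207 206 207 207 207 205 183 157 147 143 142 142]
218 [144 143 142 143 140 139 139 142 149 157 162 169 173 168 167 172 173 177 183 188 199 203 203 204 204 204 205 205 205 206 207 207 207 207 207 204 171 150 146 144 144 142]
```

```bash
python3 - <<'E'
from h import *
np.set_printoptions(linewidth=250,threshold=100000,suppress=True,precision=1)
t=load("top0"); s=load("scene0")
# handle top-face outline at z=64
def hand(L,R,T,B,z=64):
    pts=[]
    fl=np.polyfit([p[1] for p in L],[p[0] for p in L],1); fr=np.polyfit([p[1] for p in R],[p[0] for p in R],1)
    mid=(fl+fr)/2; 
    a=ray(t,np.polyval(mid,T),T,z); b=ray(t,np.polyval(mid,B),B,z)
    d=a-b; print("ctr",(a+b)/2,"len",np.hypot(*d[:2]),"yaw deg",np.degrees(np.arctan2(d[1],d[0])))
    w=ray(t,np.polyval(fl,(T+B)/2),(T+B)/2,z)-ray(t,np.polyval(fr,(T+B)/2),(T+B)/2,z); print("w",w)
hand([(191.0,197),(190.5,203),(190.3,206)],[(200.1,197),(199.55,203),(199.05,208)],193.6,210.7)
# mats
g=t["pixels"].max(2)
m=(g<45).astype(np.uint8)
n,l,st,ce=cv2.connectedComponentsWithStats(m)
for i in range(1,n):
    if 900<st[i,4]<3000:
        print(st[i],ce[i],ray(t,*ce[i],3), cv2.minAreaRect(np.argwhere(l==i)[:,::-1].astype(np.float32)))
gg=t["pixels"].mean(2).astype(int)
print("cols",np.arange(314,352))
for v in range(160,208): print(v,gg[v,314:352])
E
```

```text
ctr [462.2 213.3  64. ] len 56.9505497495278 yaw deg -3.1065359637387795
w [-0.6 29.9  0. ]
[   0   84   13  178 1219] [  4.1 148.1] [642.8 902.3   3. ] ((6.0, 172.5), (177.0, 12.0), 90.0)
[ 247  165   36   35 1155] [264.6 181.8] [541.  -16.6   3. ] ((264.62408447265625, 181.7259979248047), (33.93644714355469, 34.24391174316406), 87.79740142822266)
[ 341  244   36   36 1221] [358.7 261.8] [ 270.  -346.1    3. ] ((358.7474060058594, 261.93280029296875), (35.20473861694336, 34.781978607177734), 87.79740142822266)
cols [314 315 316 317 318 319 320 321 322 323 324 325 326 327 328 329 330 331 332 333 334 335 336 337 338 339 340 341 342 343 344 345 346 347 348 349 350 351]
160 [201 199 198 195 191 189 187 185 182 177 162 163 161 155 150 145 137 129 118 114 108 105 100  93  90  90 100 114 120 127 131 132 140 143 144 145 144 144]
161 [188 186 183 178 164 161 162 158 150 144 128 126 122 113 108 106 102  96  91  89  87  91  92  90  91 101 116 126 128 129 130 132 142 144 144 143 144 144]
162 [162 158 154 147 131 124 122 116 108 105 103 100  99  91  86  92  93  92  91  91  95 125 131 132 131 129
[... 6459 characters left out ...]
154 156 156 158 160 160 159 159 160 160 160 158 139 138 141 143 144]
204 [141 114 160 168 167 167 167 166 165 165 164 164 164 164 161 128 100 128 160 174 159 157 160 160 159 160 159 159 159 160 160 160 159 155 145 141 142 143]
205 [139 109 155 167 167 167 167 166 165 165 164 164 164 164 162 151 117 122 154 177 163 151 158 160 160 159 159 159 160 160 160 160 160 159 147 141 141 143]
206 [139 113 148 165 167 166 167 166 166 164 164 163 163 162 162 158 123 112 146 167 160 144 156 159 160 160 160 160 160 160 159 160 160 162 148 142 142 143]
207 [142 131 130 158 166 166 167 167 166 164 164 163 162 162 162 158 122  99 138 160 155 138 154 160 160 159 159 160 160 160 159 159 160 159 137 139 143 143]
```

```bash
python3 - <<'E'
from h import *
t=load("top0")["pixels"]
a=cv2.resize(t[155:215,305:355],(500,600),interpolation=cv2.INTER_NEAREST)
for i in range(0,50,5): cv2.putText(a,str(305+i),(i*10,10),0,.35,(0,0,255))
for i in range(0,60,5): cv2.putText(a,str(155+i),(0,i*10+10),0,.35,(0,0,255))
cv2.imwrite("pics/seat.png",a)
E
```

```text
(no output)
```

View pics/seat.png

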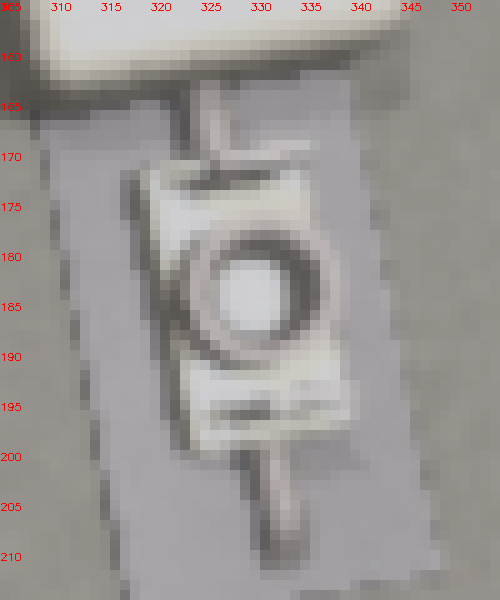

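```bash
python3 - <<'E'
from h import *
np.set_printoptions(suppress=True,precision=1)
t=load("top0"); s=load("scene0")
c=ray(t,330.8,183.7,64); print("seat",c)
for z in (6,12):
  a=ray(t,340.7,171,z);b=ray(t,347.2,203,z); d=a-b; print(np.degrees(np.arctan2(d[1],d[0])))
  a=ray(t,317.0,174,z);b=ray(t,322.,198,z); d=a-b; print(np.degrees(np.arctan2(d[1],d[0])))
yaw=np.radians(11)
def draw(c,g0,z=12):
    u0,v0,w,h=g0
    a=cv2.resize(c["pixels"][v0:v0+h,u0:u0+w],(w*z,h*z),interpolation=cv2.INTER_CUBIC)
    return a, lambda P:(tuple(int(k) for k in ((proj(c,P)-[u0,v0]+.5)*z)))
ex=np.array([np.cos(yaw),np.sin(yaw),0]);ey=np.array([-ex[1],ex[0],0])
outs=[]
for cc,g0 in((t,(308,160,33,48)),(s,(160,200,33,48))):
    a,f=draw(cc,g0)
    o=np.array([c[0],c[1],0])
    for rr,z,col in((26,64,(0,0,255)),(19.5,64,(0,255,0))):
        pts=np.array([f(o+ [0,0,z]+rr*(np.cos(q)*ex+np.sin(q)*ey)) for q in np.linspace(0,6.28,60)])
        cv2.polylines(a,[pts],True,col,1)
    for x in(-37,37,-43,43):
        cv2.line(a,f(o+ex*x+ey*15+[0,0,105]),f(o+ex*x-ey*15+[0,0,105]),(255,0,0),1)
    outs.append(a)
cv2.imwrite("pics/seatov.png",np.hstack(outs))
E
```

```text
seat [ 532.3 -236.8   64. ]
11.547426039974537
12.113844629879726
11.547426039974567
12.11384462987973
```

View pics/seatov.png

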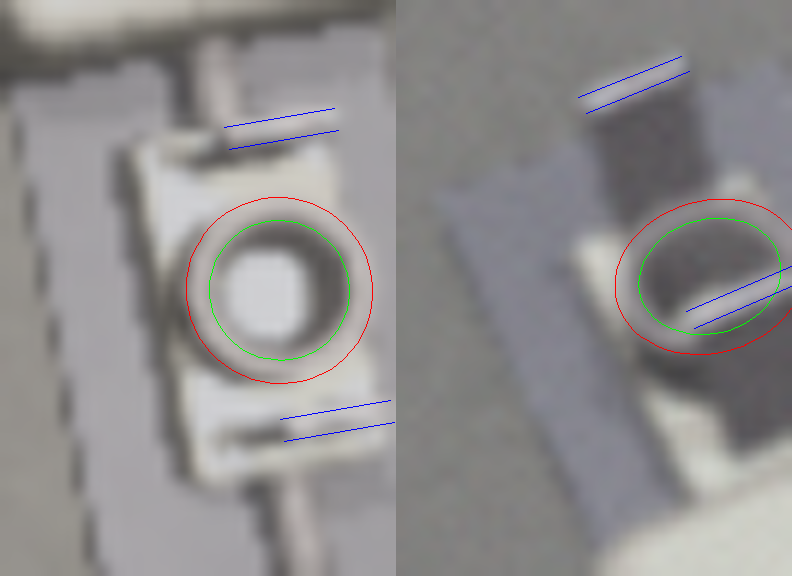

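Candidates for the plug: top-view native pixel (195,202) is the bar handle and (210,202) is the round knob. I choose (195,202). Mats are at (265,182) and (359,262). I choose (265,182), with y=-17 against -346. I'll check the choice with an overlay.

```bash
python3 - <<'E'
from h import *
t=load("top0"); s=load("scene0")
def draw(c,g0,z=12):
    u0,v0,w,h=g0
    a=cv2.resize(c["pixels"][v0:v0+h,u0:u0+w],(w*z,h*z),interpolation=cv2.INTER_CUBIC)
    return a, lambda P:(tuple(int(k) for k in ((proj(c,P)-[u0,v0]+.5)*z)))
outs=[]
yaw=np.radians(-3.6)
ex=np.array([np.cos(yaw),np.sin(yaw),0]);ey=np.array([-ex[1],ex[0],0])
for cc,g0 in((t,(183,185,33,40)),(s,(285,162,33,40))):
    a,f=draw(cc,g0)
    o=np.array([462.2,213.5,0])
    for z,col in((64,(0,0,255)),(40,(0,255,0))):
        pts=np.array([f(o+[0,0,z]+ex*i*29+ey*j*16) for i,j in((1,1),(1,-1),(-1,-1),(-1,1))])
        cv2.polylines(a,[pts],True,col,1)
    outs.append(a)
cv2.imwrite("pics/plugov.png",np.hstack(outs))
E
```

```text
(no output)
```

View pics/plugov.png

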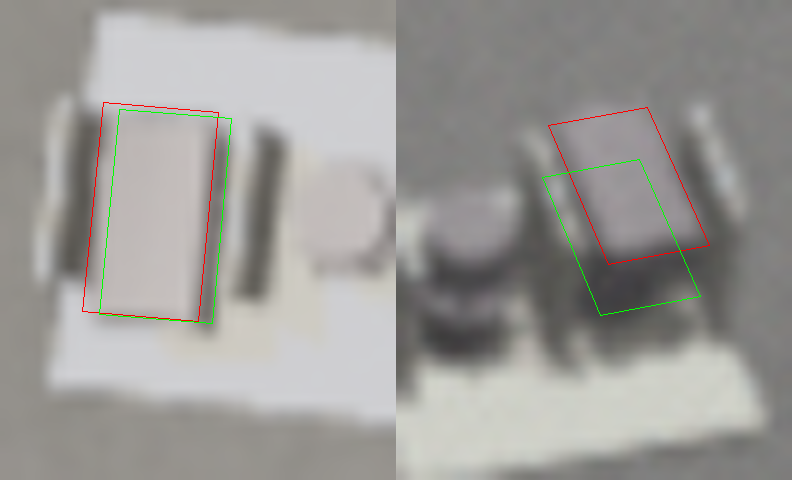

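The overlay confirms it: the bar-handled plug is centred near (462,213), yaw about -3.5°. I'll turn the tool first, then move over it.

Request:
{"name": "send_rows", "arguments": {
  "motion": [
    [[0,0,0],0.15],
    [[0,0,0],0.15],
    [[0,0,0],0.15],
    [[0,0,0],0.15],
    [[0,0,0],0.15],
    [[0,0,0],0.15],
    [[0,0,0],0.15],
    [[0,0,0],0.15],
    [[-0.0096,0.007,0],0],
    [[-0.0191,0.014,0],0],
    [[-0.0287,0.021,0],0],
    [[-0.0318,0.0232,0],0],
    [[-0.035,0.0255,0],0],
    [[-0.035,0.0255,0],0],
    [[-0.035,0.0255,0],0],
    [[-0.035,0.0255,0],0],
    [[-0.0318,0.0232,0],0],
    [[-0.0287,0.021,0],0],
    [[-0.0191,0.014,0],0],
    [[-0.0096,0.007,0],0]
  ],
  "jaw": 1,
  "force": 50
}}

```text
t: 2.1
tcp_pos: [463.9, 211.3, 208.3]
tool_rot: [0.727, 0.687, -0.0, 0.0]
ft_force: [-0.5, 0.4, -0.2]
width: 85.4
```

```bash
cat > st.py <<'E'
from rig import r
import numpy as np,sys
from scipy.spatial.transform import Rotation as Ro
np.set_printoptions(suppress=True,precision=2)
o=r.observe(); R=Ro.from_quat(o["tool_rot"]).as_matrix()
th=np.degrees(np.arctan2(R[1,1],R[0,1]))
print("t",o["t"],"tcp",np.array(o["tcp_pos"]),"theta",th,"z",R[:,2],"F",np.array(o["ft_force"]),"M",np.array(o["ft_torque"]),"w",o["width"],"q",np.array(o["q"]))
if len(sys.argv)>3:
    g=np.array([float(a) for a in sys.argv[1:4]]); d=R.T@(g-o["tcp_pos"]); print("tool shift to goal mm",d)
if len(sys.argv)>4:
    e=(float(sys.argv[4])-th+90)%180-90; print("turn tool z rad",-np.radians(e))
E
python3 st.py 462.2 213.3 100 -3.6
```

```text
t 2.1 tcp [463.93 211.35 208.31] theta -3.2687909677445584 z [-0. -0. -1.] F [-0.48  0.44 -0.16] M [ 0.04 -0.05 -0.05] w 85.36136994911826 q [ 0.33 -0.11  1.74 -0.    1.52  0.38]
tool shift to goal mm [  1.93  -1.82 108.31]
turn tool z rad 0.005780688125201597
```

Request:
{"name": "send_rows", "arguments": {
  "motion": [
    [[0.0019,-0.0018,0.005],0.0],
    [[0,0,0.015],0],
    [[0,0,0.025],0],
    [[0,0,0.03],0],
    [[0,0,0.025],0],
    [[0,0,0.015],0],
    [[0,0,0.008],0],
    [[0,0,0.004],0],
    [[0,0,0],0]
  ]
}}

```text
t: 3.0
tcp_pos: [461.6, 216.3, 81.8]
tool_rot: [0.727, 0.686, 0.0, 0.0]
ft_force: [0.4, 0.6, -0.5]
width: 85.0
```

```bash
python3 st.py 462.2 213.3 28 -3.6; python3 - <<'E'
from rig import r
from h import *
outs=[]
for n,(u,v,w,h) in (("top",(165,170,60,60)),("scene",(265,140,60,60))):
    c=r.camera(n); np.savez(n+"1.npz",**c)
    outs.append(cv2.resize(c["pixels"][v:v+h,u:u+w],(400,400),interpolation=cv2.INTER_CUBIC))
cv2.imwrite("pics/hov.png",np.hstack(outs))
E
```

```text
t 3.0 tcp [461.64 216.25  81.81] theta -3.3418643244264463 z [ 0.  0. -1.] F [ 0.37  0.56 -0.47] M [-0.05 -0.01 -0.02] w 85.04308117708639 q [ 0.34 -0.01  1.88  0.    1.28  0.4 ]
tool shift to goal mm [-2.92  0.72 53.81]
turn tool z rad 0.004505317455618447
```

View pics/hov.png

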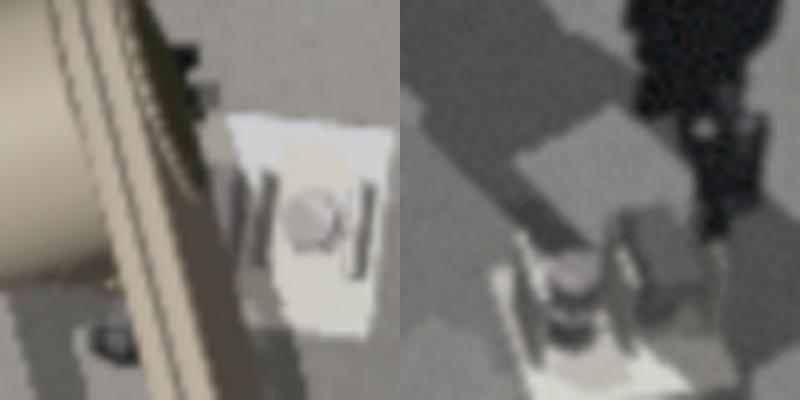

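```bash
python3 st.py 462.2 213.3 28 -3.6; python3 - <<'E'
from h import *
s=load("scene1")
c=s["pixels"]
a=cv2.resize(c[110:210,255:355],(600,600),interpolation=cv2.INTER_CUBIC)
def f(P): return tuple(int(k) for k in ((proj(s,P)-[255,110]+.5)*6))
for P,col in (((461.6+42.5,216,95),(0,0,255)),((461.6-42.5,216,95),(0,255,0)),((461.6,216,82),(255,0,0)),((461.6+57,216,95),(0,0,128)),((461.6-57,216,95),(0,128,0)),((462.2,213.3,64),(255,255,0))):
    cv2.circle(a,f(P),4,col,-1)
cv2.imwrite("pics/hov2.png",a)
E
```

```text
t 3.1 tcp [462.4  216.28  82.79] theta -3.3722566218086216 z [ 0.  0. -1.] F [-1.   -0.22 -0.32] M [-0.02 -0.01  0.07] w 85.76233412981836 q [ 0.34 -0.02  1.88  0.    1.28  0.4 ]
tool shift to goal mm [-3.02 -0.12 54.79]
turn tool z rad 0.003974871799054179
```

View pics/hov2.png

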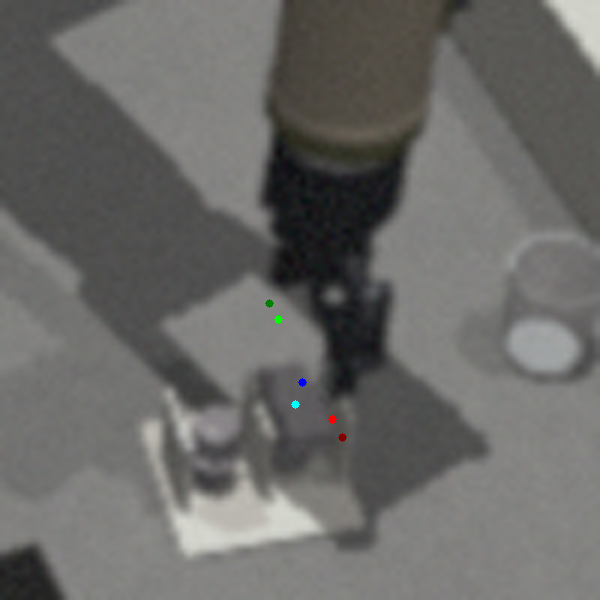

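```bash
python3 - <<'E'
from h import *
outs=[]
for n,u0,v0 in(("scene1",290,130),("top1",165,165)):
    s=load(n); a=s["pixels"][v0:v0+60,u0:u0+40].astype(float)
    a=np.clip(a*2.2,0,255).astype(np.uint8)
    a=cv2.resize(a,(400,600),interpolation=cv2.INTER_CUBIC)
    def f(P): return tuple(int(k) for k in ((proj(s,P)-[u0,v0]+.5)*10))
    for x in(42.5,57,-42.5,-57):
      for y in(-11,11):
        cv2.line(a,f((462+x,216+y,95)),f((462+x,216+y,125)),(0,0,255) if x>0 else (0,255,0),1)
    outs.append(a)
cv2.imwrite("pics/hov3.png",np.hstack(outs))
E
```

```text
(no output)
```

View pics/hov3.png

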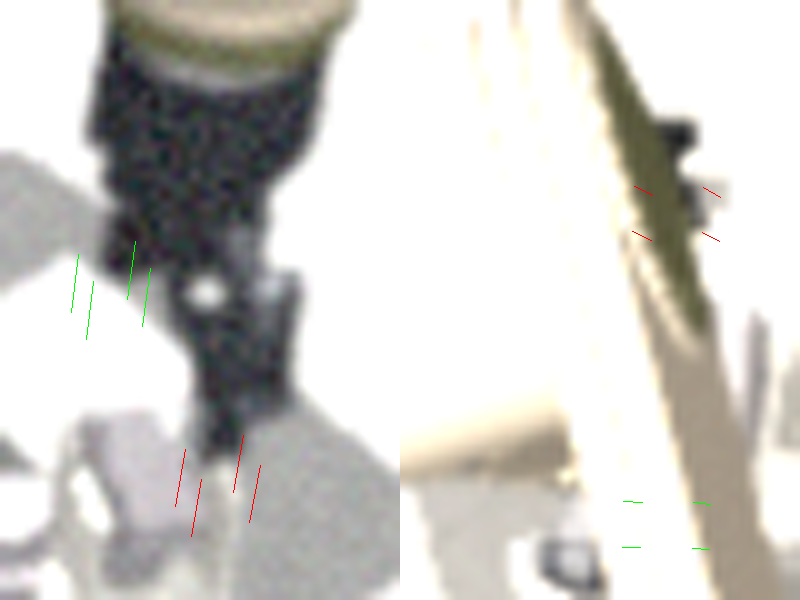

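Request:
{"name": "send_rows", "arguments": {
  "motion": [
    [[-0.003,0,0.005],0.004],
    [[0,0,0.01],0],
    [[0,0,0.01],0],
    [[0,0,0.005],0],
    [[0,0,0.003],0],
    [[0,0,0],0]
  ]
}}

```text
t: 3.7
tcp_pos: [460.8, 212.7, 47.8]
tool_rot: [0.729, 0.684, -0.001, -0.0]
ft_force: [0.3, -0.1, -0.3]
width: 85.5
```

```bash
python3 st.py 462.2 213.3 28 -3.6; python3 - <<'E'
from rig import r
from h import *
s=r.camera("scene"); u0,v0=280,140
a=s["pixels"][v0:v0+60,u0:u0+60].astype(float)
a=np.clip(a*2.2,0,255).astype(np.uint8)
a=cv2.resize(a,(600,600),interpolation=cv2.INTER_CUBIC)
o=r.observe(); p=o["tcp_pos"]
def f(P): return tuple(int(k) for k in ((proj(s,P)-[u0,v0]+.5)*10))
for x in(42.5,57,-42.5,-57):
      for y in(-11,11):
        cv2.line(a,f((p[0]+x,p[1]+y,p[2]+13)),f((p[0]+x,p[1]+y,p[2]+43)),(0,0,255) if x>0 else (0,255,0),1)
cv2.imwrite("pics/low.png",a)
E
```

```text
t 3.7 tcp [460.83 212.74  47.8 ] theta -3.609440463774434 z [-0. -0. -1.] F [ 0.26 -0.09 -0.25] M [ 0.02 -0.02 -0.  ] w 85.50971525270585 q [0.33 0.02 1.91 0.   1.21 0.39]
tool shift to goal mm [ 0.65  1.36 19.79]
turn tool z rad -0.00016476717577921127
```

View pics/low.png

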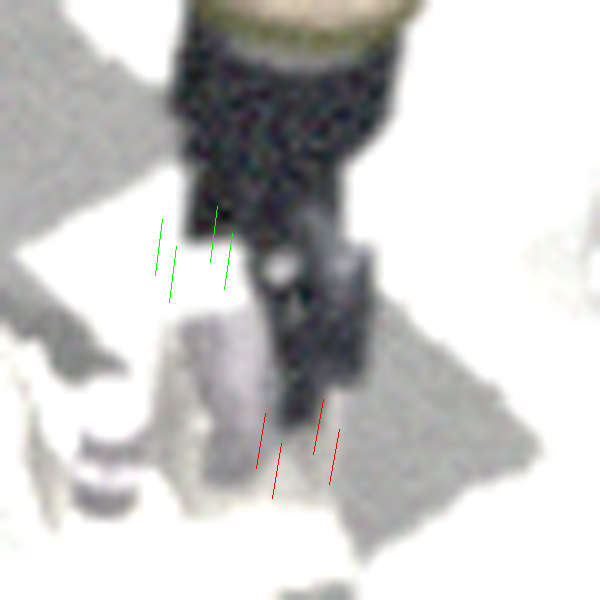

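```bash
python3 - <<'E'
from rig import r
from h import *
s=r.camera("scene"); np.savez("scene2.npz",**s)
t=r.camera("top"); np.savez("top2.npz",**t)
u0,v0=295,160
a=cv2.resize(s["pixels"][v0:v0+40,u0:u0+40],(400,400),interpolation=cv2.INTER_CUBIC)
b=cv2.resize(load("scene0")["pixels"][v0:v0+40,u0:u0+40],(400,400),interpolation=cv2.INTER_CUBIC)
x=np.hstack([a,b]); x=cv2.convertScaleAbs(x,alpha=1.3)
cv2.imwrite("pics/low2.png",x)
E
```

```text
(no output)
```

View pics/low2.png

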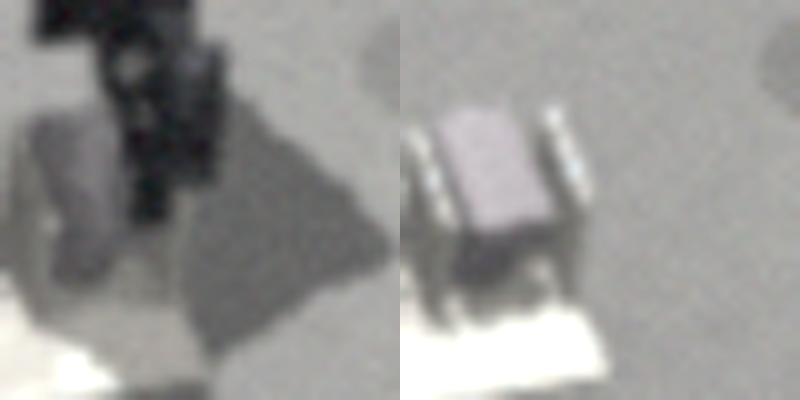

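Request:
{"name": "send_rows", "arguments": {
  "motion": [
    [[0,0.0008,0.005],0],
    [[0,0,0.008],0],
    [[0,0,0.005],0],
    [[0,0,0.002],0],
    [[0,0,0],0]
  ]
}}

```text
t: 4.35
tcp_pos: [461.6, 212.6, 27.9]
tool_rot: [0.729, 0.684, -0.001, -0.0]
ft_force: [-0.3, -0.4, -0.8]
width: 85.3
```

```bash
python3 st.py 462.2 213.3 28 -3.6; python3 - <<'E'
from rig import r
from h import *
s=r.camera("scene"); np.savez("scene3.npz",**s)
t=r.camera("top"); np.savez("top3.npz",**t)
u0,v0=280,140
a=cv2.resize(s["pixels"][v0:v0+60,u0:u0+60],(480,480),interpolation=cv2.INTER_CUBIC)
b=cv2.resize(t["pixels"][170:230,165:205],(320,480),interpolation=cv2.INTER_CUBIC)
x=np.hstack([a,b]); x=cv2.convertScaleAbs(x,alpha=1.5)
cv2.imwrite("pics/low3.png",x)
E
```

```text
t 4.35 tcp [461.63 212.64  27.89] theta -3.6132793848075124 z [-0. -0. -1.] F [-0.33 -0.35 -0.79] M [-0.04 -0.04 -0.04] w 85.34498825245164 q [ 0.33  0.05  1.91 -0.    1.17  0.39]
tool shift to goal mm [ 0.69  0.53 -0.11]
turn tool z rad -0.00023176898753050454
```

View pics/low3.png

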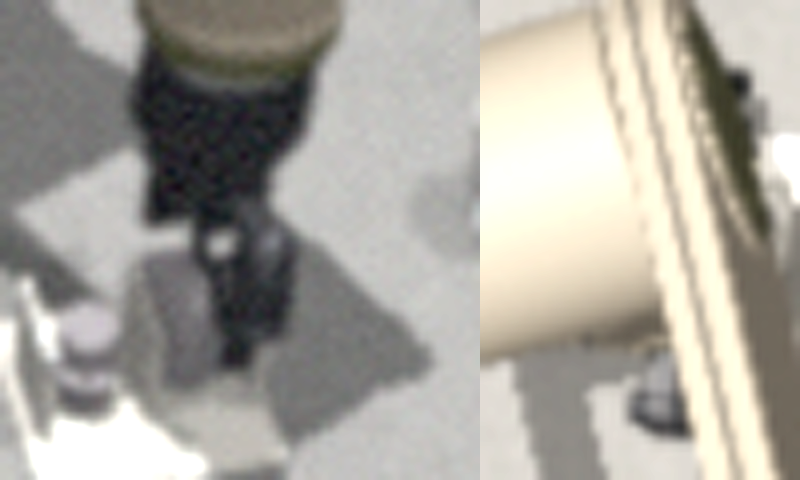

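```bash
python3 - <<'E'
from h import *
s=load("scene3")
for z in(30,41,50,60,70,80): print(z, ray(s,309.6,185.,z).round(0), proj(s,(504,212,z)).round(1))
E
```

```text
30 [479. 233.  30.] [306.9 191.3]
41 [487. 228.  41.] [307.2 189.4]
50 [494. 225.  50.] [307.5 187.8]
60 [502. 220.  60.] [307.8 186. ]
70 [509. 216.  70.] [308.1 184.2]
80 [517. 211.  80.] [308.4 182.4]
```

Request:
{"name": "send_rows", "arguments": {
  "motion": [
    [[0.0006,0.0004,0.003],0],
    [[0,0,0.002],0],
    [[0,0,0],0]
  ]
}}

```text
t: 4.75
tcp_pos: [462.4, 213.3, 23.3]
tool_rot: [0.729, 0.685, -0.0, -0.0]
ft_force: [0.2, -0.1, 0.4]
width: 85.4
```

Request:
{"name": "send_rows", "arguments": {
  "motion": [
    [[0,0,0],0],
    [[0,0,0],0],
    [[0,0,0],0],
    [[0,0,0],0],
    [[0,0,0],0],
    [[0,0,0],0],
    [[0,0,0],0],
    [[0,0,0],0]
  ],
  "jaw": 0.4,
  "force": 40
}}

```text
t: 5.55
tcp_pos: [462.6, 213.5, 24.0]
tool_rot: [0.729, 0.684, 0.0, -0.0]
ft_force: [-3.8, -0.4, 6.4]
width: 57.1
```

```bash
python3 st.py 462.2 213.3 28 -3.6; python3 - <<'E'
from rig import r
from h import *
s=r.camera("scene"); np.savez("scene4.npz",**s)
u0,v0=280,140
a=cv2.resize(s["pixels"][v0:v0+60,u0:u0+60],(600,600),interpolation=cv2.INTER_CUBIC)
cv2.imwrite("pics/grip.png",cv2.convertScaleAbs(a,alpha=1.5))
E
```

```text
t 5.55 tcp [462.65 213.52  23.98] theta -3.6100306523038475 z [ 0.  0. -1.] F [-3.84 -0.37  6.45] M [-0.04  0.58  0.04] w 57.10092587065004 q [0.33 0.06 1.91 0.   1.16 0.39]
tool shift to goal mm [-0.25 -0.43 -4.02]
turn tool z rad -0.00017506790882500746
```

View pics/grip.png

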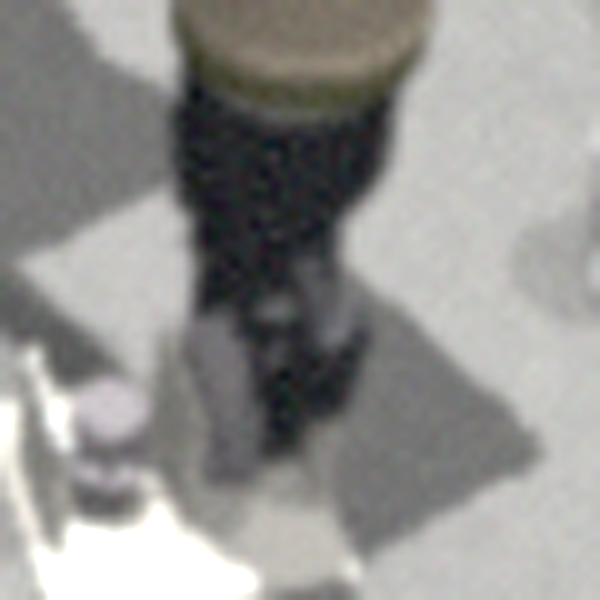

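Request:
{"name": "send_rows", "arguments": {
  "motion": [
    [[0,0,0],0],
    [[0,0,-0.002],0],
    [[0,0,-0.005],0],
    [[0,0,-0.01],0],
    [[0,0,-0.015],0],
    [[0,0,-0.02],0],
    [[0,0,-0.02],0],
    [[0,0,-0.012],0],
    [[0,0,-0.006],0],
    [[0,0,0],0]
  ],
  "force": 60,
  "jaw": 0.3
}}

```text
t: 6.6
tcp_pos: [463.2, 213.7, 114.7]
tool_rot: [0.729, 0.684, 0.001, 0.0]
ft_force: [-0.1, 0.4, -2.0]
width: 56.5
```

```bash
python3 st.py 541 -16.6 114 11.5; python3 - <<'E'
from rig import r
from h import *
s=r.camera("scene"); np.savez("scene5.npz",**s)
u0,v0=270,110
a=cv2.resize(s["pixels"][v0:v0+80,u0:u0+80],(600,600),interpolation=cv2.INTER_CUBIC)
cv2.imwrite("pics/lift.png",cv2.convertScaleAbs(a,alpha=1.5))
E
```

```text
t 6.6 tcp [463.24 213.65 114.74] theta -3.6089826356779096 z [ 0.  0. -1.] F [-0.08  0.4  -2.05] M [ 0.05 -0.03  0.02] w 56.453543213511885 q [ 0.33 -0.05  1.85 -0.    1.34  0.39]
tool shift to goal mm [-224.9    92.09    0.74]
turn tool z rad -0.2637014936192303
```

View pics/lift.png

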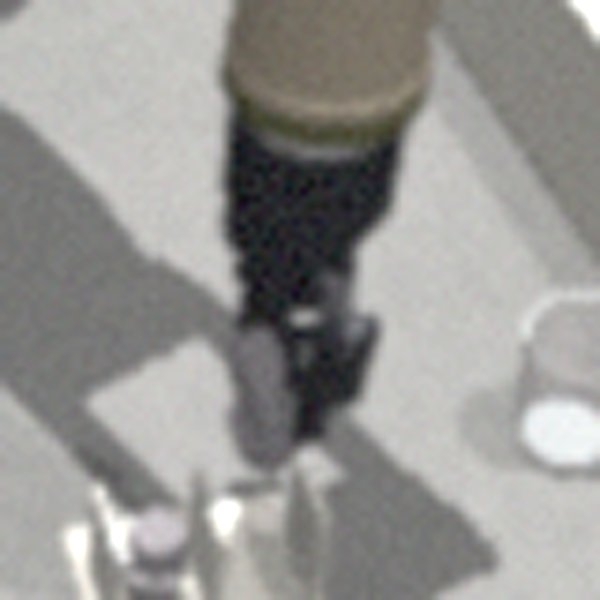

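Request:
{"name": "send_rows", "arguments": {
  "motion": [
    [[-0.0068,0.0028,0],0],
    [[-0.0157,0.0064,0],0],
    [[-0.0247,0.0101,0],0],
    [[-0.0315,0.0129,0],0],
    [[-0.0337,0.0138,0],0],
    [[-0.0337,0.0138,0],0],
    [[-0.0315,0.0129,0],0],
    [[-0.0247,0.0101,0],0],
    [[-0.0157,0.0064,0],0],
    [[-0.0068,0.0028,0],0],
    [[0,0,0],-0.07],
    [[0,0,0],-0.1],
    [[0,0,0],-0.07],
    [[0,0,0],-0.023],
    [[0,0,0],0]
  ]
}}

```text
t: 8.15
tcp_pos: [539.9, -16.0, 113.2]
tool_rot: [0.633, 0.774, -0.0, -0.0]
ft_force: [0.2, 0.2, -2.2]
width: 56.8
```

```bash
python3 st.py 541 -16.6 24 11.4
```

```text
t 8.15 tcp [539.89 -16.02 113.24] theta 11.457650781079371 z [-0.  0. -1.] F [ 0.16  0.2  -2.17] M [ 0.01 -0.   -0.  ] w 56.76020352719907 q [-0.12  0.04  1.77  0.    1.34 -0.32]
tool shift to goal mm [-0.82  1.03 89.23]
turn tool z rad 0.0010061959461815314
```

Request:
{"name": "send_rows", "arguments": {
  "motion": [
    [[0,0,0.005],0],
    [[0,0,0.013],0],
    [[0,0,0.02],0],
    [[0,0,0.02],0],
    [[0,0,0.013],0],
    [[0,0,0.009],0],
    [[0,0,0.005],0],
    [[0,0,0.001],0],
    [[0,0,0.001],0],
    [[0,0,0.001],0],
    [[0,0,0],0]
  ]
}}

```text
t: 9.25
tcp_pos: [540.7, -16.8, 26.2]
tool_rot: [0.633, 0.774, 0.0, 0.0]
ft_force: [-0.0, 0.0, -2.6]
width: 56.2
```

```bash
python3 st.py 541 -16.6 21 11.4
```

```text
t 9.25 tcp [540.72 -16.78  26.16] theta 11.45956681272816 z [ 0. -0. -1.] F [-0.01  0.05 -2.6 ] M [-0.01 -0.01  0.03] w 56.186898516225845 q [-0.13  0.14  1.83 -0.    1.17 -0.33]
tool shift to goal mm [0.12 0.3  5.16]
turn tool z rad 0.0010396370070253297
```

Request:
{"name": "send_rows", "arguments": {
  "motion": [
    [[0,0,0.001],0],
    [[0,0,0.001],0],
    [[0,0,0.001],0],
    [[0,0,0.0005],0],
    [[0,0,0.0005],0],
    [[0,0,0],0]
  ]
}}

```text
t: 9.85
tcp_pos: [540.2, -16.7, 21.5]
tool_rot: [0.633, 0.774, -0.0, -0.0]
ft_force: [0.4, 0.2, -2.4]
width: 56.5
```

```bash
python3 st.py 541 -16.6 21 11.4
```

```text
t 9.85 tcp [540.19 -16.7   21.49] theta 11.458476777757513 z [-0.  0. -1.] F [ 0.43  0.23 -2.39] M [-0.01  0.04  0.02] w 56.53702795927668 q [-0.13  0.15  1.83  0.    1.17 -0.33]
tool shift to goal mm [-0.06  0.81  0.49]
turn tool z rad 0.001020612307825453
```

Request:
{"name": "send_rows", "arguments": {
  "motion": [
    [[0,0,0.0005],0],
    [[0,0,0.0005],0],
    [[0,0,0.0005],0],
    [[0,0,0],0]
  ]
}}

```text
t: 10.25
tcp_pos: [540.4, -16.9, 21.1]
tool_rot: [0.633, 0.774, -0.0, 0.0]
ft_force: [-5.3, 0.2, 8.4]
width: 56.4
```

```bash
python3 st.py 541 -16.6 21 11.4
```

```text
t 10.25 tcp [540.39 -16.86  21.15] theta 11.460863694233375 z [ 0. -0. -1.] F [-5.28  0.25  8.45] M [-0.03  1.06  0.01] w 56.44806570027166 q [-0.13  0.15  1.83 -0.    1.17 -0.33]
tool shift to goal mm [0.13 0.65 0.15]
turn tool z rad 0.0010622718592994975
```

Request:
{"name": "send_rows", "arguments": {
  "motion": [
    [[0,0,-0.0005],0],
    [[0,0,0],0],
    [[0,0,0],0]
  ]
}}

```text
t: 10.55
tcp_pos: [540.4, -16.8, 21.2]
tool_rot: [0.633, 0.774, 0.0, 0.0]
ft_force: [-4.7, 0.2, 6.8]
width: 56.7
```

```bash
python3 st.py 541 -16.6 21 11.4
```

```text
t 10.55 tcp [540.43 -16.81  21.2 ] theta 11.459792806710354 z [ 0. -0. -1.] F [-4.67  0.18  6.79] M [-0.02  0.82  0.03] w 56.661984275519494 q [-0.13  0.15  1.83 -0.    1.17 -0.33]
tool shift to goal mm [0.09 0.6  0.2 ]
turn tool z rad 0.0010435813461041345
```

Request:
{"name": "send_rows", "arguments": {
  "motion": [
    [[0,0,0],0],
    [[0,0,0],0],
    [[0,0,0],0],
    [[0,0,0],0],
    [[0,0,0],0],
    [[0,0,0],0],
    [[0,0,0],0]
  ],
  "jaw": 1
}}

```text
t: 11.25
tcp_pos: [540.3, -16.7, 20.6]
tool_rot: [0.633, 0.774, -0.0, 0.0]
ft_force: [-0.6, 0.0, 0.8]
width: 85.2
```

```bash
python3 st.py 541 -16.6 21 11.4
```

```text
t 11.25 tcp [540.27 -16.74  20.58] theta 11.458892670772991 z [ 0. -0. -1.] F [-0.64  0.03  0.81] M [0.02 0.04 0.03] w 85.17454300132586 q [-0.13  0.15  1.83 -0.    1.16 -0.33]
tool shift to goal mm [-0.01  0.74 -0.42]
turn tool z rad 0.0010278710102817287
```

Request:
{"name": "send_rows", "arguments": {
  "motion": [
    [[0,0,-0.005],0],
    [[0,0,-0.015],0],
    [[0,0,-0.025],0],
    [[0,0,-0.025],0],
    [[0,0,-0.015],0],
    [[0,0,-0.005],0.05],
    [[0,0,0],0.12],
    [[0,0,0],0.15],
    [[0,0,0],0.15],
    [[0,0,0],0.15],
    [[0,0,0],0.15],
    [[0,0,0],0.15],
    [[0,0,0],0.15],
    [[0,0,0],0.15],
    [[0,0,0],0.15],
    [[0,0,0],0.12],
    [[0,0,0],0.08],
    [[0,0,0],0],
    [[0,0,0],0]
  ]
}}

```text
t: 13.15
tcp_pos: [540.4, -16.7, 111.0]
tool_rot: [0.995, 0.101, 0.0, 0.0]
ft_force: [-0.4, 0.3, -0.2]
width: 85.5
```

```bash
python3 st.py 540.4 -16.8 25 -78.6; python3 - <<'E'
from rig import r
from h import *
s=r.camera("scene"); np.savez("scene6.npz",**s)
t=r.camera("top"); np.savez("top6.npz",**t)
yaw=np.radians(11.4);ex=np.array([np.cos(yaw),np.sin(yaw),0]);ey=np.array([-ex[1],ex[0],0]);o=np.array([540.4,-16.8,0])
outs=[]
for c,u0,v0 in((s,215,170),(t,235,150)):
    a=cv2.convertScaleAbs(cv2.resize(c["pixels"][v0:v0+60,u0:u0+40],(400,600),interpolation=cv2.INTER_CUBIC),alpha=1.5)
    def f(P): return tuple(int(k) for k in ((proj(c,P)-[u0,v0]+.5)*10))
    for z,col in((61,(0,0,255)),(37,(0,255,0))):
        cv2.polylines(a,[np.array([f(o+[0,0,z]+ex*i*29+ey*j*16) for i,j in((1,1),(1,-1),(-1,-1),(-1,1))])],True,col,1)
    outs.append(a)
cv2.imwrite("pics/mat.png",np.hstack(outs))
E
```

```text
t 13.15 tcp [540.36 -16.75 110.99] theta -78.35102886171634 z [ 0. -0. -1.] F [-0.41  0.31 -0.17] M [ 0.05  0.02 -0.04] w 85.46307348467525 q [-0.13  0.04  1.77 -0.    1.34  1.24]
tool shift to goal mm [-0.    0.05 85.99]
turn tool z rad 0.004345366105487802
```

View pics/mat.png

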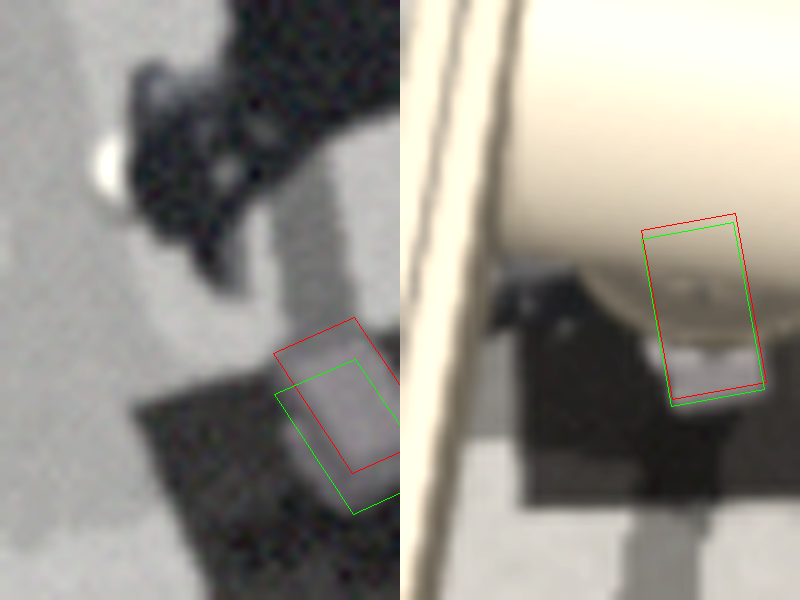

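Request:
{"name": "send_rows", "arguments": {
  "motion": [
    [[0,0,0.005],0.004],
    [[0,0,0.013],0],
    [[0,0,0.02],0],
    [[0,0,0.02],0],
    [[0,0,0.014],0],
    [[0,0,0.008],0],
    [[0,0,0.003],0],
    [[0,0,0],0],
    [[0,0,0],0]
  ]
}}

```text
t: 14.15
tcp_pos: [541.0, -16.8, 28.5]
tool_rot: [0.995, 0.098, 0.001, 0.0]
ft_force: [0.2, 0.1, 0.4]
width: 85.4
```

```bash
python3 st.py 540.4 -16.8 28 -78.6; python3 - <<'E'
from rig import r
from h import *
s=r.camera("scene"); np.savez("scene7.npz",**s)
u0,v0=220,170
a=cv2.convertScaleAbs(cv2.resize(s["pixels"][v0:v0+60,u0:u0+60],(600,600),interpolation=cv2.INTER_CUBIC),alpha=1.6)
cv2.imwrite("pics/mat2.png",a)
E
```

```text
t 14.15 tcp [541.03 -16.81  28.48] theta -78.72067436239229 z [ 0. -0. -1.] F [0.22 0.05 0.42] M [0.02 0.04 0.  ] w 85.35817381968246 q [-0.13  0.14  1.83  0.    1.18  1.25]
tool shift to goal mm [-0.62 -0.14  0.48]
turn tool z rad -0.002106164946490338
```

View pics/mat2.png

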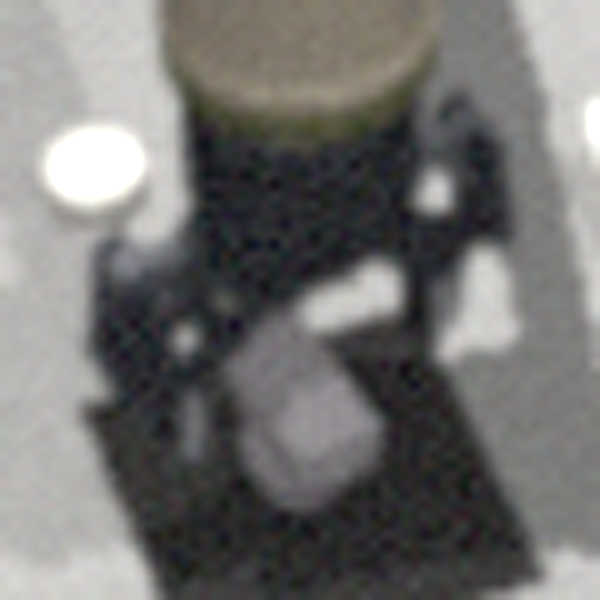

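The plug stands upright at about (305,430) in the crop, with the open fingers on both flat sides. Closing on it now.

Request:
{"name": "send_rows", "arguments": {
  "motion": [
    [[0,0,0],0],
    [[0,0,0],0],
    [[0,0,0],0],
    [[0,0,0],0],
    [[0,0,0],0],
    [[0,0,0],0],
    [[0,0,0],0],
    [[0,0,0],0],
    [[0,0,0],0],
    [[0,0,0],0]
  ],
  "jaw": 0.1,
  "force": 50
}}

```text
t: 15.2
tcp_pos: [540.7, -16.8, 28.0]
tool_rot: [0.995, 0.098, 0.0, 0.0]
ft_force: [1.1, -0.5, 4.8]
width: 30.3
```

```bash
python3 st.py 540.4 -16.8 28 -78.6
```

```text
t 15.2 tcp [540.71 -16.8   28.01] theta -78.72248937266008 z [ 0. -0. -1.] F [ 1.09 -0.51  4.76] M [-0.02 -0.07 -0.07] w 30.280004519314392 q [-0.13  0.14  1.83 -0.    1.18  1.25]
tool shift to goal mm [-0.31 -0.06  0.01]
turn tool z rad -0.0021378428516207904
```

Request:
{"name": "send_rows", "arguments": {
  "motion": [
    [[0,0,-0.002],0],
    [[0,0,-0.006],0],
    [[0,0,-0.012],0],
    [[0,0,-0.02],0],
    [[0,0,-0.025],0],
    [[0,0,-0.025],0],
    [[0,0,-0.02],0],
    [[0,0,-0.012],0],
    [[0,0,-0.006],0],
    [[0,0,-0.002],0],
    [[0,0,0],0]
  ]
}}

```text
t: 16.3
tcp_pos: [539.8, -16.7, 156.9]
tool_rot: [0.995, 0.098, -0.001, -0.0]
ft_force: [-0.3, -0.2, -3.5]
width: 30.4
```

```bash
python3 st.py 532.3 -236.8 158 -78.6
```

```text
t 16.3 tcp [539.78 -16.66 156.87] theta -78.72441438497127 z [-0.  0. -1.] F [-0.3  -0.17 -3.46] M [-0.06 -0.02 -0.04] w 30.364391662461298 q [-0.13 -0.    1.72  0.    1.42  1.25]
tool shift to goal mm [-50.38 214.43  -1.15]
turn tool z rad -0.002171440654592486
```

Request:
{"name": "send_rows", "arguments": {
  "motion": [
    [[-0.0015,0.0064,0],-0.002],
    [[-0.0035,0.015,0],0],
    [[-0.0055,0.0236,0],0],
    [[-0.007,0.03,0],0],
    [[-0.0076,0.0322,0],0],
    [[-0.0076,0.0322,0],0],
    [[-0.007,0.03,0],0],
    [[-0.0055,0.0236,0],0],
    [[-0.0035,0.015,0],0],
    [[-0.0015,0.0064,0],0],
    [[0,0,0],0],
    [[0,0,0],0]
  ]
}}

```text
t: 17.5
tcp_pos: [533.3, -236.1, 157.4]
tool_rot: [0.995, 0.099, -0.0, -0.0]
ft_force: [0.1, 0.7, -2.2]
width: 30.6
```

```bash
python3 st.py 532.3 -236.8 110 -78.6; python3 - <<'E'
from rig import r
from h import *
s=r.camera("scene"); np.savez("scene8.npz",**s)
t=r.camera("top"); np.savez("top8.npz",**t)
outs=[]
for c,u0,v0 in((s,155,160),(t,300,150)):
    a=cv2.convertScaleAbs(cv2.resize(c["pixels"][v0:v0+80,u0:u0+54],(400,600),interpolation=cv2.INTER_CUBIC),alpha=1.4)
    outs.append(a)
cv2.imwrite("pics/seat1.png",np.hstack(outs))
E
```

```text
t 17.5 tcp [ 533.34 -236.05  157.36] theta -78.58691125956393 z [-0.  0. -1.] F [ 0.08  0.66 -2.22] M [ 0.02 -0.03 -0.01] w 30.557507520367384 q [-0.5   0.11  1.6   0.    1.43  0.87]
tool shift to goal mm [-1.15  0.56 47.36]
turn tool z rad 0.00022844161554817712
```

View pics/seat1.png

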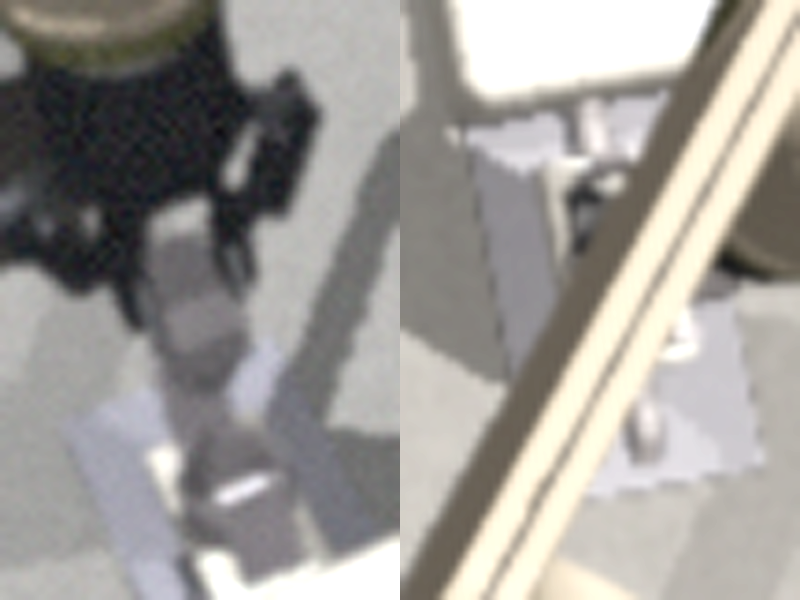

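Request:
{"name": "send_rows", "arguments": {
  "motion": [
    [[-0.0008,0.0005,0.004],0],
    [[0,0,0.012],0],
    [[0,0,0.018],0],
    [[0,0,0.016],0],
    [[0,0,0.01],0],
    [[0,0,0.004],0],
    [[0,0,0.002],0],
    [[0,0,0],0]
  ]
}}

```text
t: 18.4
tcp_pos: [532.9, -237.6, 91.9]
tool_rot: [0.995, 0.099, 0.0, 0.0]
ft_force: [-0.3, 1.1, -2.9]
width: 30.6
```

```bash
python3 st.py 532.3 -236.8 69 -78.6; python3 - <<'E'
from rig import r
from h import *
s=r.camera("scene"); np.savez("scene9.npz",**s)
t=r.camera("top"); np.savez("top9.npz",**t)
outs=[]
for c,u0,v0 in((s,160,180),(t,310,150)):
    a=cv2.convertScaleAbs(cv2.resize(c["pixels"][v0:v0+60,u0:u0+40],(400,600),interpolation=cv2.INTER_CUBIC),alpha=1.4)
    outs.append(a)
cv2.imwrite("pics/seat2.png",np.hstack(outs))
E
```

```text
t 18.4 tcp [ 532.92 -237.6    91.86] theta -78.61041126909917 z [ 0. -0. -1.] F [-0.29  1.06 -2.87] M [ 0.04  0.   -0.05] w 30.580465793375836 q [-0.51  0.17  1.66  0.    1.31  0.86]
tool shift to goal mm [-0.45 -0.91 22.86]
turn tool z rad -0.00018171092509183115
```

View pics/seat2.png

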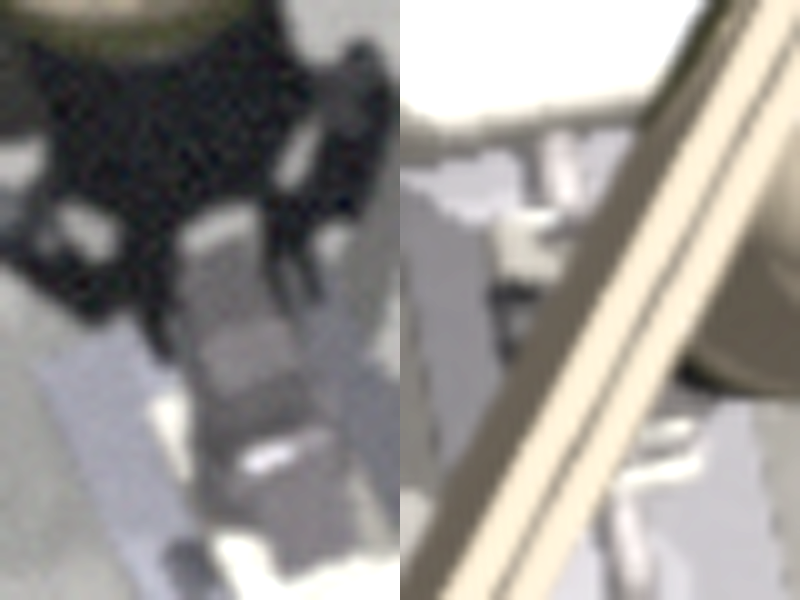

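The handle sits in line between the cheeks, crop (240,340), with the near cheek top at (280,450). I'll lower slowly and watch the forces.

Request:
{"name": "send_rows", "arguments": {
  "motion": [
    [[0,-0.0004,0.003],0],
    [[0,0,0.003],0],
    [[0,0,0.003],0],
    [[0,0,0.002],0],
    [[0,0,0.002],0],
    [[0,0,0],0]
  ]
}}

```text
t: 19.1
tcp_pos: [533.2, -237.2, 78.8]
tool_rot: [0.995, 0.099, 0.001, 0.0]
ft_force: [2.8, 0.6, -2.5]
width: 30.3
```

```bash
python3 st.py 532.3 -236.8 69 -78.6
```

```text
t 19.1 tcp [ 533.22 -237.16   78.78] theta -78.60716989960726 z [ 0. -0. -1.] F [ 2.82  0.58 -2.46] M [ 0.05 -0.65 -0.04] w 30.326443366796997 q [-0.51  0.18  1.67  0.    1.28  0.87]
tool shift to goal mm [-0.84 -0.54  9.78]
turn tool z rad -0.00012513835518418182
```

```bash
python3 - <<'E'
from rig import r
from h import *
np.set_printoptions(suppress=True,precision=2)
for i in range(3):
    c=r.camera("scene"); o=r.observe(); print(np.array(o["tcp_pos"]),np.array(o["ft_force"]),np.array(o["ft_torque"]))
E
```

```text
[ 533.17 -237.15   78.84] [ 3.42  0.19 -3.02] [ 0.04 -0.75  0.03]
[ 533.11 -237.17   78.82] [ 3.05  0.35 -2.46] [ 0.09 -0.79  0.03]
[ 533.08 -237.14   78.84] [ 3.42 -0.16 -1.75] [ 0.06 -0.82  0.06]
```

Request:
{"name": "send_rows", "arguments": {
  "motion": [
    [[0.0012,0.0002,0],0],
    [[0.0012,0.0003,0],0],
    [[0,0,0],0],
    [[0,0,0],0]
  ]
}}

```text
t: 19.65
tcp_pos: [534.6, -237.0, 78.2]
tool_rot: [0.995, 0.099, -0.001, -0.0]
ft_force: [-0.0, -0.5, -2.4]
width: 30.9
```

```bash
python3 st.py 535.5 -236.8 69 -78.6
```

```text
t 19.65 tcp [ 534.6  -236.99   78.22] theta -78.61037619463293 z [-0.  0. -1.] F [-0.04 -0.49 -2.41] M [-0.02  0.01  0.01] w 30.85377979470731 q [-0.5   0.19  1.67 -0.    1.29  0.87]
tool shift to goal mm [ 0.93 -0.01  9.22]
turn tool z rad -0.0001810987601725662
```

Request:
{"name": "send_rows", "arguments": {
  "motion": [
    [[0,0,0.001],0],
    [[0,0,0.001],0],
    [[0,0,0.001],0],
    [[0,0,0],0],
    [[0,0,0],0]
  ]
}}

```text
t: 20.15
tcp_pos: [535.0, -237.1, 75.5]
tool_rot: [0.995, 0.099, -0.0, -0.0]
ft_force: [-0.4, -0.5, -3.8]
width: 30.4
```

```bash
python3 st.py 535.5 -236.8 69 -78.6
```

```text
t 20.15 tcp [ 534.98 -237.08   75.53] theta -78.61119654757468 z [-0.  0. -1.] F [-0.39 -0.52 -3.81] M [-0.01  0.    0.02] w 30.419846820391044 q [-0.5   0.19  1.67 -0.    1.28  0.87]
tool shift to goal mm [ 0.57 -0.17  6.53]
turn tool z rad -0.00019541662003442578
```

Request:
{"name": "send_rows", "arguments": {
  "motion": [
    [[0,0,0.001],0],
    [[0,0,0.001],0],
    [[0,0,0.0005],0],
    [[0,0,0],0],
    [[0,0,0],0]
  ]
}}

```text
t: 20.65
tcp_pos: [535.4, -237.1, 73.3]
tool_rot: [0.995, 0.099, 0.0, 0.0]
ft_force: [1.4, 0.9, -1.2]
width: 30.5
```

```bash
python3 st.py 535.5 -236.8 69 -78.6
```

```text
t 20.65 tcp [ 535.4  -237.09   73.35] theta -78.60659132507031 z [ 0. -0. -1.] F [ 1.39  0.94 -1.22] M [ 0.08 -0.36  0.03] w 30.52084554296074 q [-0.5   0.19  1.67  0.    1.28  0.87]
tool shift to goal mm [ 0.15 -0.27  4.35]
turn tool z rad -0.00011504032454628829
```

Request:
{"name": "send_rows", "arguments": {
  "motion": [
    [[0.0012,0,0],0],
    [[0,0,0.001],0],
    [[0,0,0.001],0],
    [[0,0,0],0],
    [[0,0,0],0]
  ]
}}

```text
t: 21.15
tcp_pos: [536.2, -236.8, 70.9]
tool_rot: [0.995, 0.099, -0.0, -0.0]
ft_force: [1.0, -0.0, -3.1]
width: 30.4
```

```bash
python3 st.py 536.6 -236.8 69 -78.6
```

```text
t 21.15 tcp [ 536.2  -236.75   70.95] theta -78.60943886188996 z [-0.  0. -1.] F [ 0.96 -0.04 -3.05] M [ 0.1  -0.34 -0.03] w 30.438435414619843 q [-0.5   0.2   1.67  0.    1.27  0.87]
tool shift to goal mm [0.38 0.13 1.95]
turn tool z rad -0.00016473921762084217
```

Request:
{"name": "send_rows", "arguments": {
  "motion": [
    [[0.0004,0,0.0005],0],
    [[0,0,0.0005],0],
    [[0,0,0.0005],0],
    [[0,0,0],0],
    [[0,0,0],0]
  ]
}}

```text
t: 21.65
tcp_pos: [536.7, -236.6, 69.7]
tool_rot: [0.995, 0.099, 0.0, -0.0]
ft_force: [1.6, 3.0, -0.4]
width: 30.7
```

```bash
python3 st.py 536.6 -236.8 69 -78.6
```

```text
t 21.65 tcp [ 536.72 -236.57   69.66] theta -78.602957312104 z [ 0.  0. -1.] F [ 1.62  3.04 -0.4 ] M [ 0.54 -0.2   0.01] w 30.652687083353293 q [-0.5   0.2   1.67  0.    1.27  0.87]
tool shift to goal mm [-0.17  0.2   0.66]
turn tool z rad -5.161483322390942e-05
```

Request:
{"name": "send_rows", "arguments": {
  "motion": [
    [[0.0003,-0.0003,0],0],
    [[0,0,0.0005],0],
    [[0,0,0.0003],0],
    [[0,0,0],0],
    [[0,0,0],0]
  ]
}}

```text
t: 22.15
tcp_pos: [537.0, -236.5, 69.3]
tool_rot: [0.995, 0.099, 0.0, 0.0]
ft_force: [-2.1, 3.1, 5.5]
width: 30.5
```

```bash
python3 st.py 536.6 -236.8 69 -78.6
```

```text
t 22.15 tcp [ 537.   -236.48   69.26] theta -78.6095387460709 z [ 0. -0. -1.] F [-2.1   3.11  5.55] M [0.51 0.34 0.  ] w 30.452070326511556 q [-0.5   0.2   1.67  0.    1.27  0.87]
tool shift to goal mm [-0.46  0.23  0.26]
turn tool z rad -0.00016648252544891227
```

Request:
{"name": "send_rows", "arguments": {
  "motion": [
    [[0,-0.0003,0],0],
    [[0,0,0.0003],0],
    [[0,0,0.0003],0],
    [[0,0,0],0],
    [[0,0,0],0]
  ]
}}

```text
t: 22.65
tcp_pos: [537.1, -236.4, 69.2]
tool_rot: [0.995, 0.099, 0.0, 0.0]
ft_force: [-2.8, 3.4, 8.8]
width: 30.5
```

```bash
python3 st.py 536.6 -236.8 69 -78.6; python3 - <<'E'
from rig import r
from h import *
s=r.camera("scene"); np.savez("scene10.npz",**s)
u0,v0=160,180
a=cv2.convertScaleAbs(cv2.resize(s["pixels"][v0:v0+60,u0:u0+60],(600,600),interpolation=cv2.INTER_CUBIC),alpha=1.4)
yaw=np.radians(11.4);ex=np.array([np.cos(yaw),np.sin(yaw),0]);ey=np.array([-ex[1],ex[0],0])
def f(P): return tuple(int(k) for k in ((proj(s,P)-[u0,v0]+.5)*10))
for o,col in((np.array([537,-236.3,0]),(0,0,255)),(np.array([532.3,-236.8,0]),(255,0,0))):
    cv2.polylines(a,[np.array([f(o+[0,0,102]+ex*i*29+ey*j*16) for i,j in((1,1),(1,-1),(-1,-1),(-1,1))])],True,col,1)
    for x in(37,-37): cv2.line(a,f(o+ex*x+ey*15+[0,0,105]),f(o+ex*x-ey*15+[0,0,105]),col,1)
cv2.imwrite("pics/seat3.png",a)
E
```

```text
t 22.65 tcp [ 537.1  -236.42   69.16] theta -78.61051723101733 z [ 0. -0. -1.] F [-2.8   3.41  8.75] M [0.62 0.61 0.02] w 30.51446171350589 q [-0.5   0.2   1.67 -0.    1.27  0.87]
tool shift to goal mm [-0.56  0.27  0.16]
turn tool z rad -0.00018356030944530918
```

View pics/seat3.png

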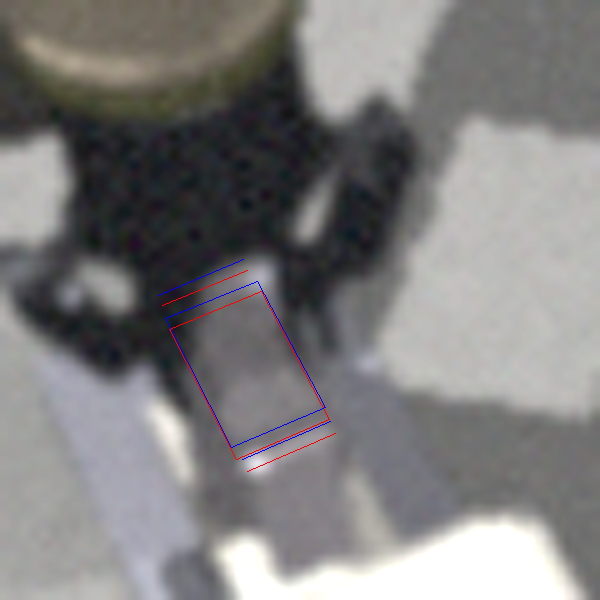

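Request:
{"name": "send_rows", "arguments": {
  "motion": [
    [[0,0,0],0],
    [[0,0,0],0],
    [[0,0,0],0],
    [[0,0,0],0],
    [[0,0,0],0]
  ],
  "jaw": 0.6
}}

```text
t: 23.2
tcp_pos: [536.7, -236.2, 68.0]
tool_rot: [0.995, 0.099, -0.0, -0.0]
ft_force: [0.3, 0.0, 0.3]
width: 51.2
```

```bash
python3 st.py 536.6 -236.8 69 -78.6
```

```text
t 23.2 tcp [ 536.69 -236.16   67.99] theta -78.61659151775198 z [-0.  0. -1.] F [0.33 0.01 0.27] M [ 0.03 -0.03  0.05] w 51.23300598940584 q [-0.5   0.2   1.67 -0.    1.27  0.87]
tool shift to goal mm [-0.21  0.61 -1.01]
turn tool z rad -0.0002895766126753246
```

Request:
{"name": "send_rows", "arguments": {
  "motion": [
    [[0,0,-0.0005],0],
    [[0,0,0],0],
    [[0,0,0],0],
    [[0,0,0],0],
    [[0,0,0],0],
    [[0,0,0],0],
    [[0,0,0],0]
  ],
  "jaw": 0.1,
  "force": 40
}}

```text
t: 23.9
tcp_pos: [536.9, -236.2, 68.9]
tool_rot: [0.995, 0.099, 0.0, 0.0]
ft_force: [-0.5, -1.1, 1.2]
width: 30.9
```

```bash
python3 st.py 536.6 -236.8 69 -78.6
```

```text
t 23.9 tcp [ 536.91 -236.24   68.85] theta -78.60790317101717 z [ 0. -0. -1.] F [-0.51 -1.1   1.23] M [-0.13  0.14  0.04] w 30.93019028195329 q [-0.5   0.2   1.67 -0.    1.27  0.87]
tool shift to goal mm [-0.41  0.49 -0.15]
turn tool z rad -0.00013793635559791387
```

Request:
{"name": "send_rows", "arguments": {
  "motion": [
    [[0,0,0.0004],0],
    [[0,0,0],0.03],
    [[0,0,0],0.05],
    [[0,0,0],0.06],
    [[0,0,0],0.06],
    [[0,0,0],0.06],
    [[0,0,0],0.05],
    [[0,0,0],0.04],
    [[0,0,0],0],
    [[0,0,0],0]
  ]
}}

```text
t: 24.9
tcp_pos: [537.0, -237.4, 68.9]
tool_rot: [0.997, -0.076, 0.0, 0.001]
ft_force: [-0.3, -5.3, 3.1]
width: 30.8
```

```bash
python3 st.py 536.7 -236.2 68.5 -98.6; python3 - <<'E'
from rig import r
from h import *
s=r.camera("scene"); np.savez("scene11.npz",**s)
u0,v0=160,180
a=cv2.convertScaleAbs(cv2.resize(s["pixels"][v0:v0+60,u0:u0+60],(600,600),interpolation=cv2.INTER_CUBIC),alpha=1.4)
cv2.imwrite("pics/turn.png",a)
E
```

```text
t 24.9 tcp [ 537.02 -237.44   68.86] theta -98.6880656661342 z [ 0. -0. -1.] F [-0.29 -5.26  3.12] M [-1.03  0.25 -0.01] w 30.826923631986663 q [-0.5   0.2   1.67 -0.    1.27  1.22]
tool shift to goal mm [-0.5  -1.18  0.36]
turn tool z rad -0.0015370358320038347
```

View pics/turn.png

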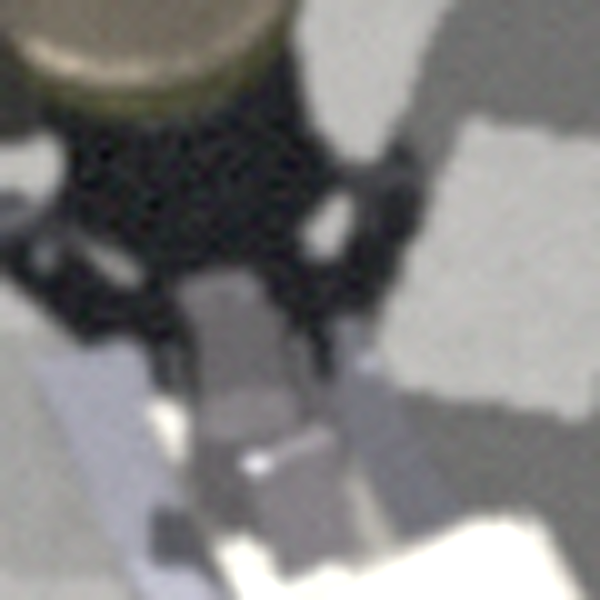

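Request:
{"name": "send_rows", "arguments": {
  "motion": [
    [[0,0,0],-0.03],
    [[0,0,0],-0.05],
    [[0,0,0],-0.06],
    [[0,0,0],-0.06],
    [[0,0,0],-0.06],
    [[0,0,0],-0.05],
    [[0,0,0],-0.04],
    [[0,0,0],0],
    [[0,0,0],0]
  ]
}}

```text
t: 25.85
tcp_pos: [537.0, -236.2, 68.8]
tool_rot: [0.995, 0.099, 0.0, 0.0]
ft_force: [-0.9, -0.9, 5.1]
width: 30.9
```

```bash
python3 st.py 536.7 -236.2 68.5 -78.6; python3 - <<'E'
from rig import r
from h import *
s=r.camera("scene"); np.savez("scene12.npz",**s)
u0,v0=160,180
a=cv2.convertScaleAbs(cv2.resize(s["pixels"][v0:v0+60,u0:u0+60],(600,600),interpolation=cv2.INTER_CUBIC),alpha=1.4)
cv2.imwrite("pics/back.png",a)
E
```

```text
t 25.85 tcp [ 536.99 -236.23   68.76] theta -78.62488877827523 z [ 0. -0. -1.] F [-0.87 -0.88  5.14] M [-0.17  0.4   0.06] w 30.924456355424677 q [-0.5   0.2   1.67 -0.    1.27  0.87]
tool shift to goal mm [-0.28 -0.08  0.26]
turn tool z rad -0.00043439112770178215
```

View pics/back.png

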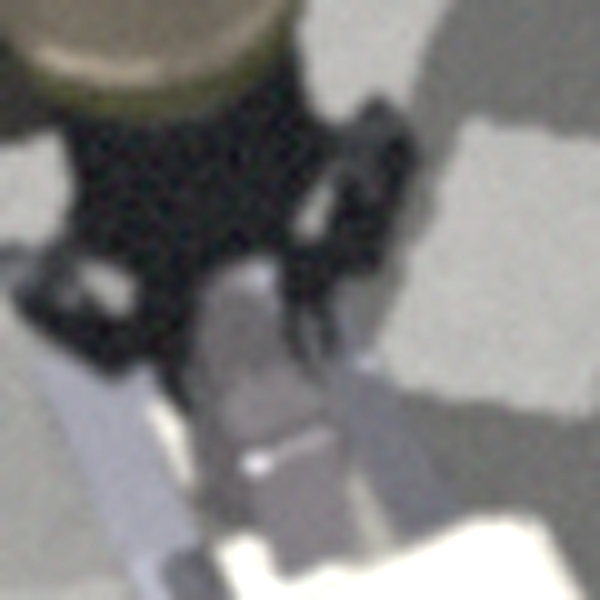

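Request:
{"name": "send_rows", "arguments": {
  "motion": [
    [[0,0,0],0],
    [[0,0,0],0],
    [[0,0,0],0],
    [[0,0,0],0],
    [[0,0,0],0],
    [[0,0,0],0],
    [[0,0,0],0],
    [[0,0,-0.003],0],
    [[0,0,-0.01],0],
    [[0,0,-0.02],0],
    [[0,0,-0.03],0],
    [[0,0,-0.03],0],
    [[0,0,-0.025],0],
    [[0,0,-0.015],0],
    [[0,0,-0.005],0]
  ],
  "jaw": 0.9
}}

```text
t: 27.4
tcp_pos: [537.8, -236.7, 209.1]
tool_rot: [0.995, 0.099, 0.002, 0.001]
ft_force: [0.1, -0.3, -1.0]
width: 76.9
```

Request:
{"name": "send_rows", "arguments": {
  "motion": [
    [[0,-0.01,0],0],
    [[0,-0.02,0],0],
    [[0,-0.03,0],0],
    [[0,-0.04,0],0],
    [[0,-0.04,0],0],
    [[0,-0.04,0],0],
    [[0,-0.03,0],0],
    [[0,-0.02,0],0],
    [[0,-0.01,0],0],
    [[0,0,0],0]
  ]
}}

```text
t: 28.4
tcp_pos: [488.5, 0.4, 205.0]
tool_rot: [0.995, 0.1, -0.001, -0.0]
ft_force: [0.9, -1.7, -0.1]
width: 76.7
```

```bash
python3 st.py; python3 - <<'E'
from rig import r
from h import *
outs=[]
yaw=np.radians(11.4);ex=np.array([np.cos(yaw),np.sin(yaw),0]);ey=np.array([-ex[1],ex[0],0]);o=np.array([534.5,-236.5,0])
for n,u0,v0 in(("scene",160,195),("top",310,160)):
    c=r.camera(n); np.savez(n+"13.npz",**c)
    cv2.imwrite(f"pics/{n}_end.png",cv2.resize(c["pixels"],(800,600)))
    a=cv2.convertScaleAbs(cv2.resize(c["pixels"][v0:v0+50,u0:u0+40],(400,500),interpolation=cv2.INTER_CUBIC),alpha=1.2)
    outs.append(a)
cv2.imwrite("pics/end.png",np.hstack(outs))
E
```

```text
t 28.4 tcp [488.46   0.37 205.02] theta -78.50221068908024 z [-0.  0. -1.] F [ 0.95 -1.74 -0.13] M [-0.04 -0.04  0.  ] w 76.71815088891235 q [-0.1  -0.17  1.79  0.    1.52  1.27]
```

View pics/end.png

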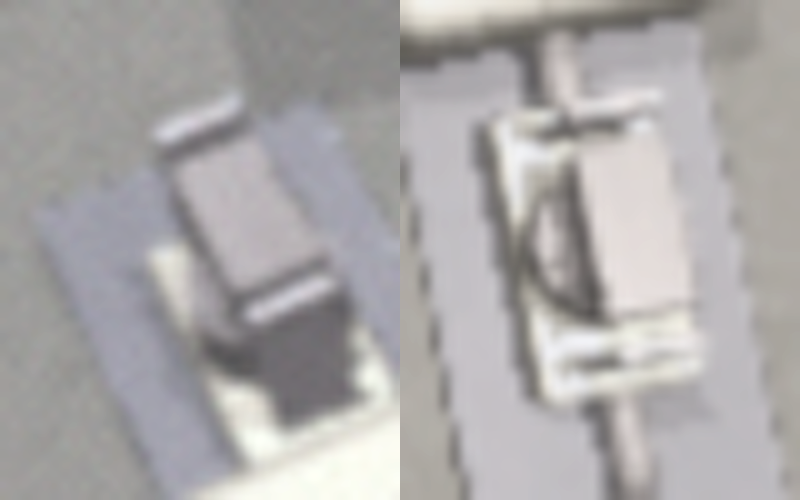

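View pics/top_end.png

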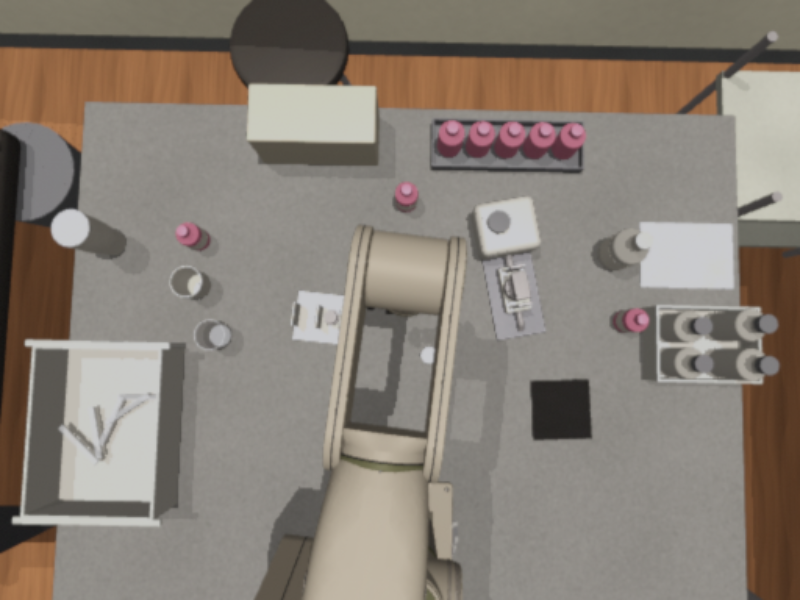

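```bash
python3 - <<'E'
from h import *
outs=[]
yaw=np.radians(11.4);ex=np.array([np.cos(yaw),np.sin(yaw),0]);ey=np.array([-ex[1],ex[0],0])
for n,u0,v0 in(("scene13",160,195),("top13",310,160)):
    c=load(n); a=cv2.convertScaleAbs(cv2.resize(c["pixels"][v0:v0+40,u0:u0+40],(400,400),interpolation=cv2.INTER_CUBIC),alpha=1.2)
    def f(P): return tuple(int(k) for k in ((proj(c,P)-[u0,v0]+.5)*10))
    for o,col in((np.array([533.5,-236.8,0]),(0,0,255)),):
        cv2.polylines(a,[np.array([f(o+[0,0,102]+ex*i*29+ey*j*16) for i,j in((1,1),(1,-1),(-1,-1),(-1,1))])],True,col,1)
        for x in(37,-37,43,-43): cv2.line(a,f(o+ex*x+ey*15+[0,0,105]),f(o+ex*x-ey*15+[0,0,105]),(255,0,0),1)
    outs.append(a)
cv2.imwrite("pics/end2.png",np.hstack(outs))
E
```

```text
(no output)
```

View pics/end2.png

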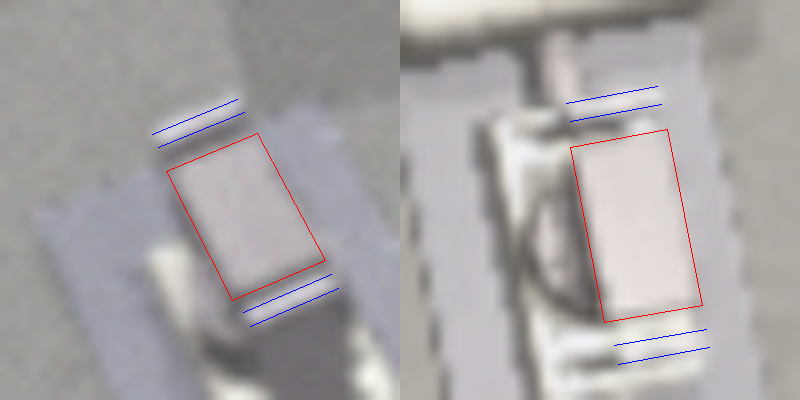

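```bash
python3 -c "
from rig import r
print(r.close_job())"
```

```text
the job is handed in; nothing more can be done
None
```

The plug is fitted in the seat, home and in line, and I handed the job in at about 28.5 s of the 67 s allowed.

I took it from the rack by its handle ends and stood it on the mat at (541, -17), the leftmost of the two mats. There I let go and gripped its flat sides instead. I then lowered it into the seat, let go for a moment so it could settle, and gripped it again. I turned the handle 20.1° to one side and back, then released and backed off.

**Checks that agreed:**
- **Height:** the TCP stayed at about 68.8 to 68.9 mm through the turn, against the 69 mm I expected when home.
- **Fit in the final pictures:** in both views the handle matches an outline drawn at the home height of 102 mm, centred and in line between the cheeks.
- **Forces:** the highest I read was about 10 N.
- **Other objects:** in the final pictures the other plug, bottles, cups and cap look where they were. This was by eye; I did not measure them.

**Checks that disagreed:**
- **Seat position:** the camera put the seat about 4 mm short along x (532.3, against 536.7 by feel). I corrected this from the contact forces during insertion, and an outline at 533.5 still fits the final pictures well.
- **Fingertips:** the open fingertips looked higher in the scene picture than the given geometry predicts, but both grips read about 1 to 1.5 mm under the handle's true size.
- **Turn:** a side force of about 5 N appeared at the 20° position and was gone once the handle was back in line.

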